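# Load the battery charging dock

### The job

Load the battery charging dock safely: first switch its isolator off (throw the lever fully over to the other side), then slide the dock's lock bar fully open. Put every battery pack from the bench upright into a bay of its own, flat on the bay floor with its low latch step towards the lock bar; then slide the lock bar fully home over the steps and only after that switch the isolator back on. Leave the other things on the bench where they are.

Things in the scene. Friction and masses are not known exactly. Their poses are not given: they have to be found in the camera images.
- dock: charging dock, fixed: a black block 372 long (its y) x 116 deep (x from -36 to +80), origin at table level under the middle of the row of four bays. Base plate 12 thick; fences round the bays stand 18 above it (top at 30). Bays are 88 apart along y, each inside 58 (y) by 72 (x from -26 to +46 of its bay point). Its +x side carries an aluminium track (top at 34) with the sliding steel lock bar.
- bay0 (a point): middle of the floor of bay 0, at dock x 0, y -132 mm, 12 above the table, axes as the dock's. A seated pack's origin lies here, to within its 4 mm play a side
- bay1 (a point): middle of the floor of bay 1, at dock x 0, y -44 mm, 12 above the table, axes as the dock's. A seated pack's origin lies here, to within its 4 mm play a side
- bay2 (a point): middle of the floor of bay 2, at dock x 0, y 44 mm, 12 above the table, axes as the dock's. A seated pack's origin lies here, to within its 4 mm play a side
- bay3 (a point): middle of the floor of bay 3, at dock x 0, y 132 mm, 12 above the table, axes as the dock's. A seated pack's origin lies here, to within its 4 mm play a side
- lock (a joint): lock bar slide, m: 0 = fully open end stop, 0.044 = fully home end stop; grows along the dock's +y. Friction about 3 N, stays where it is left. Open, the bar's tabs lie over the fences between bays; home, each lies across the middle of its bay, over the low step of the pack. A badly seated pack can block it
- lock_tab (a point): underside of the lock bar's tab for bay 3, centre; four such tabs 88 apart, 16 wide (dock y), 36 above the table, 8 thick, reaching back to dock x 28 from the steel bar (dock x 52 to 72, top 49 above the table); at dock y 88 when open, 132 when home
- lock_grip (a point): centre of the lock bar's upright rubber grip, 22 (dock x) x 28 (dock y) x 32 high, on a stalk 14 square in the middle of the bar; 101 above the table, dock x 62, dock y -22 when open and +22 when home. It stands clear above seated packs (tops at 67)
- isolator_box: isolator, fixed: grey box 110 (x) x 75 (y) x 50 high, origin at the centre of its underside; the lever swings in its x-z plane
- lever_pivot (a point): pivot of the isolator's lever, 52 above the table on the box's centre, axis along the box's y
- isolator (a joint): isolator lever angle, rad: 0 = off, leaning 0.6 from upright to the box's -x; 1.2 = on, leaning 0.6 to the box's +x; end stops at both. Friction about 0.15 N m (2 N at the ball), stays where it is left
- lever_ball (a point): centre of the black ball, 26 diameter, at the end of the isolator's lever (rod 12 diameter), 70 from the pivot
- pack0: battery pack (all four alike, some may be absent), grey with a black band, 0.22 to 0.42 kg, origin under the middle of its main block: block 44 (x) x 50 (y) x 55 high; from its +x face a low latch step projects 20 (x from 22 to 42), 28 wide, 18 high, level with the underside. The step faces the dock's +x (the lock bar) when seated
- pack1: battery pack (all four alike, some may be absent), grey with a black band, 0.22 to 0.42 kg, origin under the middle of its main block: block 44 (x) x 50 (y) x 55 high; from its +x face a low latch step projects 20 (x from 22 to 42), 28 wide, 18 high, level with the underside. The step faces the dock's +x (the lock bar) when seated
- pack2: battery pack (all four alike, some may be absent), grey with a black band, 0.22 to 0.42 kg, origin under the middle of its main block: block 44 (x) x 50 (y) x 55 high; from its +x face a low latch step projects 20 (x from 22 to 42), 28 wide, 18 high, level with the underside. The step faces the dock's +x (the lock bar) when seated
- pack3: battery pack (all four alike, some may be absent), grey with a black band, 0.22 to 0.42 kg, origin under the middle of its main block: block 44 (x) x 50 (y) x 55 high; from its +x face a low latch step projects 20 (x from 22 to 42), 28 wide, 18 high, level with the underside. The step faces the dock's +x (the lock bar) when seated
- jar: bystander: closed jar, 66 diameter x 80 high, origin at the centre of its underside
- driver: bystander: screwdriver 200 long, lying; origin at its middle
- offcut: bystander: wooden offcut 50 x 130 x 22, origin at the centre of its underside
Not all that is in view belongs to the job. What is shaped like the pack0 but yellow is not meant.

How it is judged (in metres and radians):
On the way, in this order (a step that is already met when the one before it is completed fails the run):
1. isolator off (value of joint isolator below 0.1 rad), for 0.2 s.
2. lock bar fully open, isolator still off (value of joint lock below 0.003 m and value of joint isolator below 0.1 rad), for 0.2 s.
3. every pack seated in a bay, lock open, isolator off (all of step 2 and (distance between pack0 and bay0 below 0.009 m or distance between pack0 and bay1 below 0.009 m or distance between pack0 and bay2 below 0.009 m or distance between pack0 and bay3 below 0.009 m) and (distance between pack1 and bay0 below 0.009 m or distance between pack1 and bay1 below 0.009 m or distance between pack1 and bay2 below 0.009 m or distance between pack1 and bay3 below 0.009 m) and (distance between pack2 and bay0 below 0.009 m or distance between pack2 and bay1 below 0.009 m or distance between pack2 and bay2 below 0.009 m or distance between pack2 and bay3 below 0.009 m) and (distance between pack3 and bay0 below 0.009 m or distance between pack3 and bay1 below 0.009 m or distance between pack3 and bay2 below 0.009 m or distance between pack3 and bay3 below 0.009 m) and angle between each of pack0, pack1, pack2, pack3's own z axis and vertical below 0.08 rad), for 0.2 s.
4. lock bar fully home over the packs, isolator off ((distance between pack0 and bay0 below 0.009 m or distance between pack0 and bay1 below 0.009 m or distance between pack0 and bay2 below 0.009 m or distance between pack0 and bay3 below 0.009 m) and (distance between pack1 and bay0 below 0.009 m or distance between pack1 and bay1 below 0.009 m or distance between pack1 and bay2 below 0.009 m or distance between pack1 and bay3 below 0.009 m) and (distance between pack2 and bay0 below 0.009 m or distance between pack2 and bay1 below 0.009 m or distance between pack2 and bay2 below 0.009 m or distance between pack2 and bay3 below 0.009 m) and (distance between pack3 and bay0 below 0.009 m or distance between pack3 and bay1 below 0.009 m or distance between pack3 and bay2 below 0.009 m or distance between pack3 and bay3 below 0.009 m) and angle between each of pack0, pack1, pack2, pack3's own z axis and vertical below 0.08 rad and value of joint lock above 0.041 m and value of joint isolator below 0.1 rad), for 0.2 s.
5. isolator back on, lock home (value of joint lock above 0.041 m and value of joint isolator above 1.1 rad), for 0.2 s.
At the end, for the whole second after the job is handed in: every pack present stands in a bay (origin within 9 mm of a bay point, upright within 0.08 rad, at rest), the lock bar is within 3 mm of its home stop and the isolator lever within 0.1 rad of its on stop (all of step 5 and (distance between pack0 and bay0 below 0.009 m or distance between pack0 and bay1 below 0.009 m or distance between pack0 and bay2 below 0.009 m or distance between pack0 and bay3 below 0.009 m) and (distance between pack1 and bay0 below 0.009 m or distance between pack1 and bay1 below 0.009 m or distance between pack1 and bay2 below 0.009 m or distance between pack1 and bay3 below 0.009 m) and (distance between pack2 and bay0 below 0.009 m or distance between pack2 and bay1 below 0.009 m or distance between pack2 and bay2 below 0.009 m or distance between pack2 and bay3 below 0.009 m) and (distance between pack3 and bay0 below 0.009 m or distance between pack3 and bay1 below 0.009 m or distance between pack3 and bay2 below 0.009 m or distance between pack3 and bay3 below 0.009 m) and angle between each of pack0, pack1, pack2, pack3's own z axis and vertical below 0.08 rad and linear speed of each of pack0, pack1, pack2, pack3 below 0.03 m/s); the robot touches nothing.
It fails at once if the jar is moved more than 40 mm (distance of jar from where it was at the start of the episode above 0.04 m).
It fails at once if the driver is moved more than 40 mm (distance of driver from where it was at the start of the episode above 0.04 m).
It fails at once if the offcut is moved more than 40 mm (distance of offcut from where it was at the start of the episode above 0.04 m).
Of pack0, pack1, pack2, pack3 only 3 to 4 are there at a start; the rules pass over those that are not, and their reading is None.
At some moment in a run one of pack0, pack1, pack2, pack3 may be knocked a few centimetres aside while the robot is not near it.
Once in a run the grip may slacken for a moment while it holds something.
It also fails if it takes over 200 s, if anything falls off the work surface, if the arm or the gripper's body presses on something with over 40 N, if the wrist force passes 120 N, or if a joint passes its speed limit or range.

### The arm

A 6-joint arm with a two-finger parallel gripper is mounted at the origin on the work surface. World frame = base frame: x ahead of the robot, y to its left, z up, the work surface at z = 0. Lengths are in m, angles in degrees, forces in N, time in s.
With the tool pointing down it reaches from about 0.3 to 0.75 m from the base axis. Payload 8.5 kg.
Tool frame: the origin (TCP) lies between the finger pads; the fingertips stand 17 mm ahead of it and the grasp point (between the pads) lies 2 mm behind it; z points along the fingers, y is the direction in which the jaws open and shut (so a half turn about z gives the same grasp; the last joint's range is limited). The gripper opens to 85 mm and grips with 20 to 120 N. Pads are 22 mm wide; open, the fingers measure 114 mm over their backs; the gripper's body (76 mm by 85 mm) begins 54 mm behind the grasp point. The pads swing forward as they close: fully open they stand 13 mm farther back than shut.
Start: joints at [-83.784, 21.807, 74.336, -0, 83.858, -12.336], TCP at [0.175, -0.521, 0.248] pointing down, gripper open.
Joint ranges: [-178.18, 178.18], [-50.72, 133.34], [12.68, 142.11], [-81.47, 261.47], [9.98, 163.14], [-165.26, 165.26]. Speed limits (degrees/s): [136.94, 136.94, 180, 180, 180, 180].

### API

Orientations are given as a 3x3 rotation matrix whose columns are the frame's x, y, z axes.
In Python, from rig import readout, eyes, env gives the robot as it stands.
- The arm moves only by the tool arm_command, never from a script. Its argument "rows" is text: rows parted by semicolons, each of 7 numbers parted by spaces: the closure, from 0 (fully open) to 1 (shut), then the shift along the tool's x, y, z in mm, then the turn, a rotation vector about the tool's x, y, z in degrees. In form: grip dx dy dz rx ry rz; .... A call has 1 to 5 rows; each row shifts and turns the commanded pose from where the row before left it, along the tool's axes as they then stand; what a row does not reach is not made up. A row lasts 1/12 s, in which the tool goes at most 41.7 mm and 7.16 degrees, less where a joint would pass 70% of its speed; a pose out of reach is approached as far as the arm can. A call with a gripper value outside its range is refused whole. The fingers move at their own pace and stop on an object; "squeeze" is the grip in N (left out, the last holds). Time passes only in rows, so rows that do not move let the fingers close. It gives the time, the measured TCP pose, the force and the opening at its end, in the units of the state.
- readout.observe(): the state, without advancing time (a new reading comes with each control period).
- eyes.get_image(name): name is "side" or "top" or "wrist"; returns the picture (480x640x3 uint8, red, green, blue); there is no depth.
- eyes.camera_model(name): a dict with "mtx" (3x3 intrinsics, pixels), "view" (4x4, takes a point from world to camera coordinates). Camera axes: x right, y up, looking along -z (the intrinsics and any distortion apply to the point x, -y, -z); pixel columns grow to the right and rows downward; lengths in m; the calibration is good to about 2 mm. A picture is of the moment at which its call begins: read the wrist's pose just before it. camera_model takes no time and is no camera call; for the wrist camera it gives the pose at the moment of the call.
- env.close_job(): hands the job in, once; it reports no verdict.
The state is a dict: "time_s": time; "q": joint angles; "qvel": joint speeds; "joint_efforts": joint torques, N m; "position": TCP position; "tool_rot": TCP orientation; "ft_force": force on the tool from outside, world axes, zero at the start; "wrist_torque": the same for the moment, N m; "grip_width": finger opening in m.
Only numpy, scipy, OpenCV 4.12 (cv2) and the standard library are available. Lean on these libraries where they do the work, as an engineer would, in place of code of your own. Each camera call takes 0.05 s, during which the arm holds its last target. There are 200 camera calls.

## Working session

There is one attempt and no reset: what is moved stays moved. The work goes in short steps, Python scripts to look and compute and a tool call to move; the robot and the scene stay as the last step left them, time stands still between calls to the robot, and variables do not carry over. Pictures are saved under pics/ and viewed, about 12 in all and at most 16, crops included, and the job is handed in when it is done.

Besides the shell and the picture viewer there is one more tool, called after "Request:" as name(argument=value, ...), one argument or row to a line, values as JSON. arm_command: Moves the arm, as the interface text tells. Its arguments: {"type":"object","properties":{"rows":{"type":"string"},"squeeze":{"type":"number"}},"required":["rows"]}

```bash
ls; mkdir -p pics; python3 - <<'E'
from rig import readout, eyes
import cv2
for n in ("top","side"):
    im=eyes.get_image(n); cv2.imwrite(f"pics/{n}0.png",im[:,:,::-1])
    m=eyes.camera_model(n); print(n,m)
s=readout.observe(); print(s)
E
```

```text
pics
top {'mtx': array([[558.20647555,   0.        , 323.34193526],
       [  0.        , 558.20647555, 227.63167144],
       [  0.        ,   0.        ,   1.        ]]), 'view': array([[-4.52634079e-03, -9.99985312e-01,  2.98122841e-03,
        -3.14185789e-04],
       [ 9.92640151e-01, -4.13226783e-03,  1.21030805e-01,
        -5.36197956e-01],
       [-1.21016708e-01,  3.50711369e-03,  9.92644275e-01,
        -1.23288919e+00],
       [ 0.00000000e+00,  0.00000000e+00,  0.00000000e+00,
         1.00000000e+00]])}
side {'mtx': array([[541.85077915,   0.        , 324.86488097],
       [  0.        , 541.85077915, 239.33100938],
       [  0.        ,   0.        ,   1.        ]]), 'view': array([[-0.95221779, -0.30540469, -0.00304428,  0.50872376],
       [ 0.14826529, -0.470943  ,  0.86961491, -0.17416433],
       [-0.26701815,  0.82761142,  0.49372121, -0.94395096],
       [ 0.        ,  0.        ,  0.        ,  1.        ]])}
{'time_s': 0.1, 'q': array([-8.37816626e+01,  2.18367404e+01,  7.43802916e+01, -1.12902829e-03,
        8.38591446e+01, -1.23367060e+01]), 'qvel': array([-0.08993873,  0.00368696, -0.12796337, -0.04873484,  0.06787044,
       -0.04162713]), 'joint_efforts': array([ 4.65780657e-03, -4.49220622e+01, -2.31657243e+01, -9.71012037e-05,
        3.63885047e-03,  2.85042901e-06]), 'position': array([ 0.17497528, -0.52115758,  0.24777786]), 'tool_rot': array([[ 9.48017733e-01,  3.18217458e-01, -1.63488403e-04],
       [ 3.18217389e-01, -9.48016852e-01,  1.31958610e-03],
       [ 2.64925574e-04, -1.30301588e-03, -9.99999116e-01]]), 'ft_force': array([-0.14342677, -0.54420174,  0.18891812]), 'wrist_torque': array([ 0.01358225, -0.01713313,  0.04528962]), 'grip_width': 0.08535216945088421}
```

View pics/top0.png

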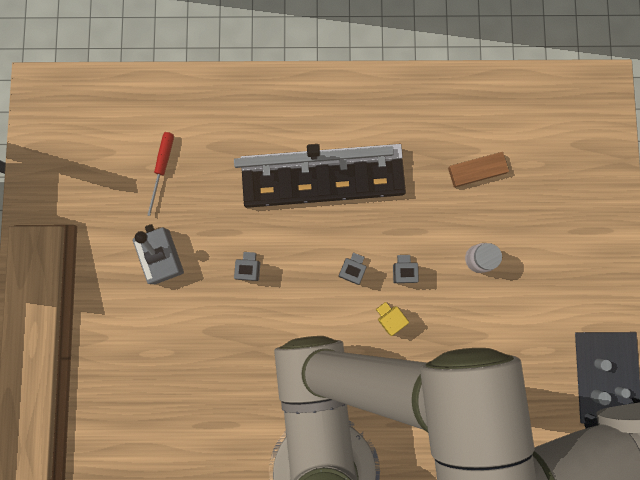

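View pics/side0.png

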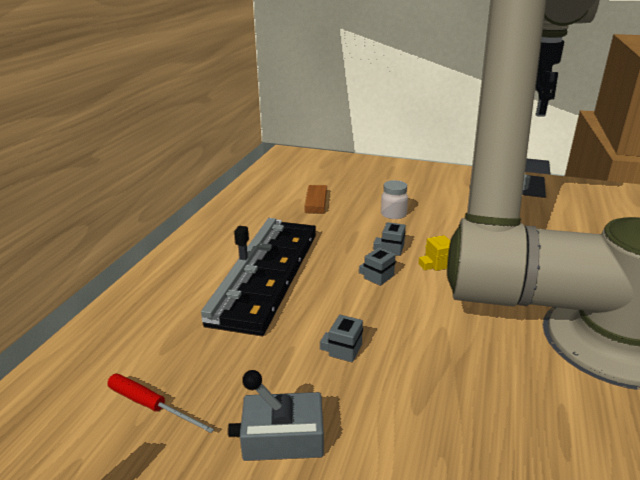

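The top view shows the dock at about (323,178) with its lock bar shifted left (home). The isolator is at (157,255) with its ball at (141,238). Three grey packs are at (247,267), (353,268) and (405,270), and the yellow decoy is at (392,320). The side view shows the same three grey packs. I'll zoom in to measure.

```bash
cat > h.py <<'E'
import numpy as np, cv2
from rig import readout, eyes
def cam(n):
    m=eyes.camera_model(n); return m["mtx"],m["view"]
def ray(n,uv,z,c=None):
    K,V=c or cam(n); R=V[:3,:3]; o=-R.T@V[:3,3]
    d=np.linalg.inv(K)@np.array([uv[0],uv[1],1.]); d=R.T@(d*[1,-1,-1])
    return o+d*(z-o[2])/d[2]
def proj(n,P,c=None):
    K,V=c or cam(n); p=(np.atleast_2d(P)@V[:3,:3].T+V[:3,3])*[1,-1,-1]
    p=p@K.T; return p[:,:2]/p[:,2:]
def crop(im,x0,y0,w,h,s):
    return cv2.resize(im[y0:y0+h,x0:x0+w],None,fx=s,fy=s,interpolation=cv2.INTER_CUBIC)
E
python3 - <<'E'
from h import *
im=cv2.imread("pics/top0.png")
a=crop(im,228,138,190,72,4); o=np.zeros((600,800,3),np.uint8); o[:288,:760]=a
for x,X,w,Y in((130,0,65,220),(225,270,45,245),(335,460,85,247)):
    c=crop(im,x,Y,w,70 if w==65 else 40,4); o[300:300+c.shape[0],X:X+c.shape[1]]=c
cv2.imwrite("pics/c1.png",o)
E
```

```text
(no output)
```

View pics/c1.png

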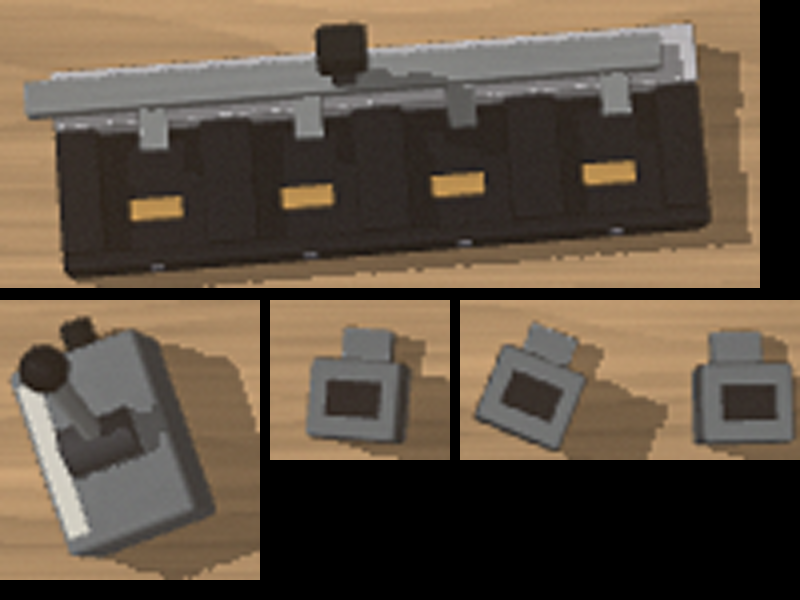

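```bash
cat > fit.py <<'E'
from h import *
from scipy.optimize import least_squares
def fitp(L,uv,g,c=None,n="top"):
    L=np.array(L,float)/1000; uv=np.array(uv,float); c=c or cam(n)
    def W(p):
        a=p[2]; R=np.array([[np.cos(a),-np.sin(a),0],[np.sin(a),np.cos(a),0],[0,0,1]]); return L@R.T+[p[0],p[1],0]
    r=least_squares(lambda p:(proj(n,W(p),c)-uv).ravel(),g,loss="soft_l1")
    return r.x,(proj(n,W(r.x),c)-uv).round(1)
def show(nm,r): print(nm,(r[0][:2]*1000).round(1),np.degrees(r[0][2]).round(2),r[1].tolist())
PK=[(22,25,55),(22,-25,55),(-22,-25,55),(-22,25,55),(42,14,18),(42,-14,18)]
E
python3 - <<'E'
from fit import *
def C(pts,X,Y,x,y): return [((u-X+.5)/4+x-.5,(v-Y+.5)/4+y-.5) for u,v in pts]
d=C([(66,277),(708,229),(694,25),(157,208),(308,196),(458,184),(610,173),(57,135)],0,0,228,138)
show("dock",fitp([(-36,186,0),(-36,-186,0),(80,-186,34),(0,132,12),(0,44,12),(0,-44,12),(0,-132,12),(46,186,30)],d,[.5,0,0]))
b=C([(12,377),(132,330),(190,515),(72,555)],0,300,130,220)
r=fitp([(55,37.5,50),(55,-37.5,50),(-55,-37.5,50),(-55,37.5,50)],b,[.35,.38,.4]); show("iso",r)
print("ball",ray("top",C([(44,368)],0,300,130,220)[0],.052+.07*np.cos(.6)))
show("A",fitp(PK,C([(312,357),(403,362),(399,440),(310,437),(345,327),(394,331)],270,300,225,245),[.3,.1,0]))
show("B",fitp(PK,C([(505,345),(584,372),(557,449),(476,415),(530,323),(578,343)],460,300,335,247),[.3,-.1,-.3]))
show("C",fitp(PK,C([(698,363),(792,363),(792,440),(698,440),(711,331),(760,331)],460,300,335,247),[.3,-.1,0]))
E
```

```text
dock [637.9  -3.6] 4.23 [[1.2, 0.6], [-0.8, 0.4], [0.1, -0.6], [0.0, -0.0], [0.0, 0.1], [0.3, 0.2], [-0.1, 0.1], [-0.5, -1.1]]
iso [472.8 371.2] 20.11 [[-1.3, -0.4], [0.7, -0.3], [1.9, -0.2], [-0.9, 1.6]]
ball [0.5091731  0.38533334 0.10977349]
A [441.3 168.1] -2.64 [[0.3, 0.1], [0.2, -0.2], [0.1, 0.3], [-0.4, 0.1], [-0.1, 0.1], [-0.1, -0.4]]
B [437.4 -65.9] -22.08 [[-0.5, -0.6], [0.8, 1.0], [0.3, 0.4], [-0.6, 0.4], [0.3, -0.4], [-0.3, -0.8]]
C [ 434.  -184.3] -0.94 [[0.4, -0.4], [-0.4, -0.2], [-0.3, 0.6], [0.5, 0.3], [-0.1, -0.2], [-0.1, -0.0]]
```

Fit residuals are about 1 px, and the ball offset of 39 mm at 21° matches the lever. Moving now, lever first with the fingers closed. Any pack hidden behind the arm should show up on the way.

Request:
arm_command(
  rows="1 33 -23 0 0 0 0;1 33 -23 0 0 0 0;1 33 -23 0 0 0 0;1 33 -23 0 0 0 0;1 33 -23 0 0 0 0",
)

```text
time_s: 0.52
position: [0.2954, -0.3581, 0.2481]
tool_rot: [[0.948, 0.318, -0.0], [0.318, -0.948, 0.001], [0.0, -0.001, -1.0]]
ft_force: [1.0, -0.2, 0.4]
grip_width: 0.0257
```

Request:
arm_command(
  rows="1 33 -23 0 0 0 0;1 33 -23 0 0 0 0;1 33 -23 0 0 0 0;1 33 -23 0 0 0 0;1 33 -23 0 0 0 0",
)

```text
time_s: 0.93
position: [0.4153, -0.1964, 0.2483]
tool_rot: [[0.948, 0.318, -0.0], [0.318, -0.948, 0.0], [-0.0, -0.0, -1.0]]
ft_force: [-0.2, -0.6, -0.7]
grip_width: 0.0002
```

Request:
arm_command(
  rows="1 12 -37 0 0 0 0;1 12 -37 0 0 0 0;1 12 -37 0 0 0 0;1 12 -37 0 0 0 0;1 12 -37 0 0 0 0",
)

```text
time_s: 1.35
position: [0.4121, -0.0021, 0.2482]
tool_rot: [[0.948, 0.318, -0.0], [0.318, -0.948, 0.0], [-0.0, -0.0, -1.0]]
ft_force: [-0.2, 0.9, 0.1]
grip_width: -0.0002
```

Request:
arm_command(
  rows="1 12 -37 0 0 0 0;1 12 -37 0 0 0 0;1 12 -37 0 0 0 0;1 12 -37 0 0 0 0;1 0 0 0 0 0 0",
)

```text
time_s: 1.77
position: [0.4099, 0.1569, 0.2481]
tool_rot: [[0.946, 0.324, -0.001], [0.324, -0.946, 0.002], [0.0, -0.002, -1.0]]
ft_force: [-0.7, -0.4, -0.4]
grip_width: -0.0004
```

Request:
arm_command(
  rows="1 30 -27 0 0 0 0;1 30 -27 0 0 0 0;1 30 -27 0 0 0 0;1 30 -27 0 0 0 0;1 30 -27 0 0 0 0",
)

```text
time_s: 2.18
position: [0.5109, 0.329, 0.2479]
tool_rot: [[0.948, 0.318, -0.001], [0.318, -0.948, -0.0], [-0.001, 0.0, -1.0]]
ft_force: [-0.0, -1.0, 0.6]
grip_width: 0.0002
```

Request:
arm_command(
  rows="1 30 -25 0 0 0 -1;1 25 -23 0 0 0 0;1 0 0 0 0 0 0;1 0 0 0 0 0 0",
)

```text
time_s: 2.52
position: [0.5469, 0.3914, 0.2465]
tool_rot: [[0.942, 0.336, -0.002], [0.336, -0.942, -0.001], [-0.002, 0.0, -1.0]]
ft_force: [-0.5, 0.2, -0.4]
grip_width: -0.0002
```

```bash
python3 - <<'E'
from h import *
cv2.imwrite("pics/top1.png",eyes.get_image("top")[:,:,::-1]); cv2.imwrite("pics/w1.png",eyes.get_image("wrist")[:,:,::-1])
a=cv2.imread("pics/top1.png"); b=cv2.imread("pics/w1.png")
o=np.zeros((600,800,3),np.uint8); o[:300,:400]=cv2.resize(a,(400,300)); o[:300,400:]=cv2.resize(b,(400,300))
o[300:,:]=cv2.resize(a[200:410,120:400],(800,600))[:300]
cv2.imwrite("pics/c2.png",np.hstack([cv2.resize(a[100:480,230:600],(400,411)),cv2.resize(b,(400,300)) if 0 else cv2.copyMakeBorder(cv2.resize(b,(400,300)),0,111,0,0,0)]))
s=readout.observe(); print(s["position"],s["tool_rot"])
E
```

```text
[0.54649006 0.38989611 0.24802772] [[ 9.42486738e-01  3.34242387e-01 -8.80987537e-04]
 [ 3.34241893e-01 -9.42487091e-01 -6.62920360e-04]
 [-1.05189547e-03  3.30330705e-04 -9.99999392e-01]]
```

View pics/c2.png

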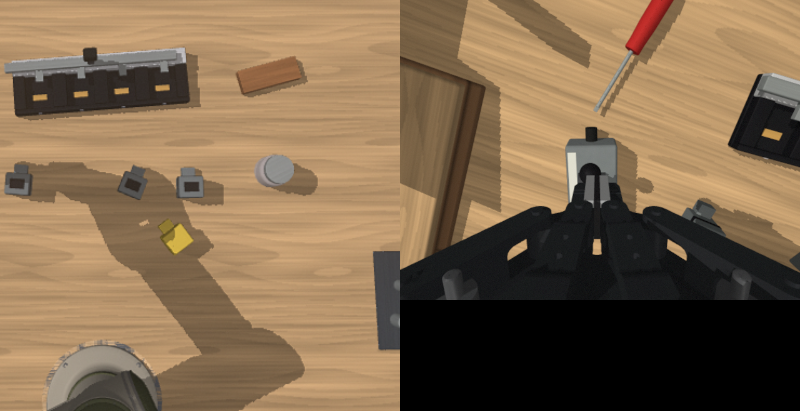

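No fourth pack shows up in the area the arm uncovered; there are three on the bench. Lowering beside the ball.

Request:
arm_command(
  rows="1 0 -8 35 0 0 0;1 0 0 35 0 0 0;1 0 0 35 0 0 0;1 0 0 25 0 0 0;1 0 0 0 0 0 0",
)

```text
time_s: 3.03
position: [0.5418, 0.3959, 0.1135]
tool_rot: [[0.943, 0.333, -0.009], [0.333, -0.943, -0.004], [-0.01, 0.001, -1.0]]
ft_force: [0.3, -0.4, -0.2]
grip_width: 0.0
```

Request:
arm_command(
  rows="1 -12 0 0 0 0 0;1 -12 0 0 0 0 0;1 -12 0 0 0 0 0;1 -12 0 0 0 0 0;1 -12 0 0 0 0 0",
)

```text
time_s: 3.45
position: [0.4886, 0.3777, 0.1218]
tool_rot: [[0.943, 0.334, 0.006], [0.334, -0.943, 0.003], [0.007, -0.001, -1.0]]
ft_force: [2.6, 1.3, 1.1]
grip_width: -0.0001
```

Request:
arm_command(
  rows="1 -10 0 0 0 0 0;1 -10 0 0 0 0 0;1 -8 0 0 0 0 0;1 -4 0 0 0 0 0;1 0 0 0 0 0 0",
)

```text
time_s: 3.87
position: [0.4607, 0.368, 0.1211]
tool_rot: [[0.943, 0.334, 0.011], [0.334, -0.943, 0.005], [0.012, -0.001, -1.0]]
ft_force: [12.5, 4.6, -2.6]
grip_width: 0.0002
```

Request:
arm_command(
  rows="1 -2 0 0 0 0 0;1 0 0 0 0 0 0;1 0 0 0 0 0 0",
)

```text
time_s: 4.12
position: [0.4604, 0.3679, 0.1212]
tool_rot: [[0.943, 0.333, 0.014], [0.333, -0.943, 0.006], [0.015, -0.001, -1.0]]
ft_force: [18.9, 6.9, -5.4]
grip_width: 0.0001
```

```bash
python3 - <<'E'
from h import *
cv2.imwrite("pics/side1.png",eyes.get_image("side")[:,:,::-1])
cv2.imwrite("pics/c3.png",crop(cv2.imread("pics/side1.png"),200,340,160,130,4))
box=np.array([.4728,.3712]); ux=np.array([np.cos(.357),np.sin(.357)])
for a in(0,.1,1.2): 
    p=box+.07*np.sin(a-.6)*ux; print(a,(proj("side",[*p,.052+.07*np.cos(a-.6)])-[200,340])*4)
E
```

```text
0 [[451.54457316 153.88277385]]
0.1 [[433.13888251 146.22080662]]
1.2 [[209.34654346 162.5277299 ]]
```

View pics/c3.png

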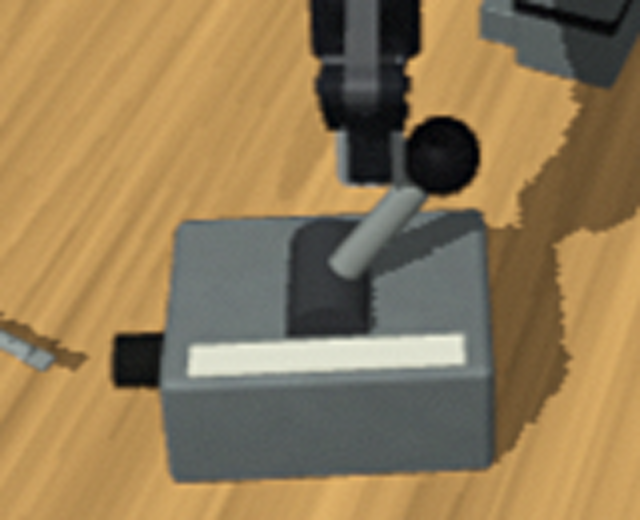

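Force rose with no further motion (stop reached), and the side view shows the ball at the off position, (443,154) against a predicted (451,154). Backing off and heading to the lock-bar grip.

Request:
arm_command(
  rows="1 17 0 0 0 0 0;1 5 0 -30 0 0 5;1 0 0 -40 0 0 5;1 0 0 -10 0 0 5.3;1 0 0 0 0 0 0",
)

```text
time_s: 4.58
position: [0.4772, 0.3743, 0.2034]
tool_rot: [[0.998, 0.07, 0.007], [0.07, -0.998, 0.004], [0.007, -0.003, -1.0]]
ft_force: [0.5, -0.4, -0.3]
grip_width: -0.0003
```

Request:
arm_command(
  rows="1 19 33 0 0 0 0;1 19 33 0 0 0 0;1 19 33 0 0 0 0;1 19 33 0 0 0 0;1 19 33 0 0 0 0",
)

```text
time_s: 5.0
position: [0.5833, 0.2146, 0.1982]
tool_rot: [[0.997, 0.076, -0.001], [0.076, -0.997, -0.0], [-0.001, 0.0, -1.0]]
ft_force: [0.1, 0.2, 0.4]
grip_width: 0.0003
```

Request:
arm_command(
  rows="1 19 33 0 0 0 0;1 19 33 0 0 0 0;1 19 33 0 0 0 0;1 19 33 0 0 0 0;1 0 0 0 0 0 0",
)

```text
time_s: 5.42
position: [0.671, 0.0841, 0.1972]
tool_rot: [[0.998, 0.07, -0.0], [0.07, -0.998, -0.002], [-0.001, 0.002, -1.0]]
ft_force: [-0.1, -0.1, 0.5]
grip_width: -0.0001
```

```bash
cat > go.py <<'E'
from h import *
import sys
# go.py x y z yaw : tool-frame move needed (mm, deg)
s=readout.observe(); R=s["tool_rot"]; p=s["position"]*1000
t=np.array([float(a) for a in sys.argv[1:4]]); yaw=float(sys.argv[4])
cur=np.degrees(np.arctan2(R[1,0],R[0,0])); y=np.radians(yaw)
R2=np.array([[np.cos(y),np.sin(y),0],[np.sin(y),-np.cos(y),0],[0,0,-1]])
print("pos",p.round(1),"yaw",cur.round(2),"| move now-axes",(R.T@(t-p)).round(1),"after-turn axes",(R2.T@(t-p)).round(1),"rz",round(cur-yaw,2))
E
python3 go.py 695 63 105 4.2
```

```text
pos [671.   84.1 197.2] yaw 4.02 | move now-axes [22.6 22.6 92.2] after-turn axes [22.4 22.8 92.2] rz -0.18
```

Request:
arm_command(
  rows="1 22 22 30 0 0 0;1 0 0 35 0 0 0;1 0 0 27 0 0 0;1 0 0 0 0 0 0",
)

```text
time_s: 5.75
position: [0.6883, 0.0705, 0.1008]
tool_rot: [[0.997, 0.075, -0.012], [0.075, -0.997, 0.001], [-0.012, -0.002, -1.0]]
ft_force: [-0.8, 0.2, -1.0]
grip_width: -0.0001
```

Request:
arm_command(
  rows="1 0 10 0 0 0 0;1 0 10 0 0 0 0;1 0 10 0 0 0 0;1 0 8 0 0 0 0;1 0 8 0 0 0 0",
)

```text
time_s: 6.17
position: [0.6955, 0.0243, 0.1094]
tool_rot: [[0.997, 0.074, 0.003], [0.074, -0.997, 0.0], [0.003, 0.0, -1.0]]
ft_force: [0.4, 4.0, 2.8]
grip_width: 0.0002
```

```bash
python3 - <<'E'
from h import *
cv2.imwrite("pics/side2.png",eyes.get_image("side")[:,:,::-1]);cv2.imwrite("pics/c4.png",crop(cv2.imread("pics/side2.png"),180,190,170,150,4))
E
```

```text
(no output)
```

View pics/c4.png

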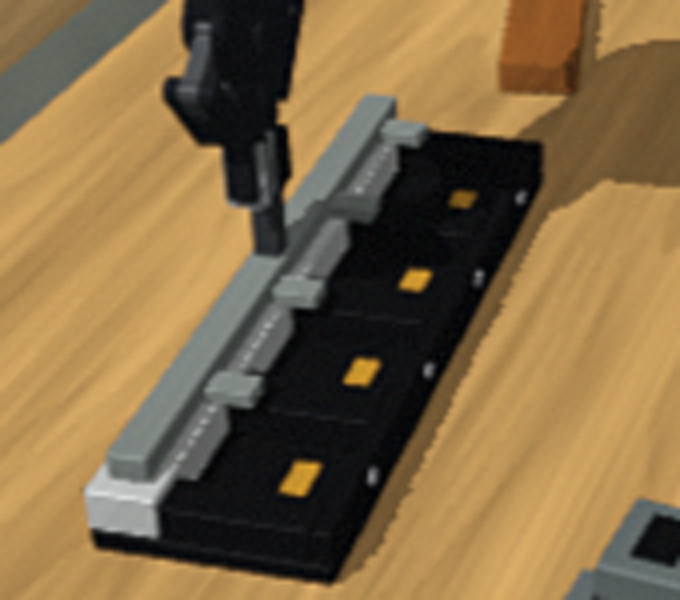

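The bar is moving with the finger and its tabs are approaching the fences. Pushing on to the stop.

Request:
arm_command(
  rows="1 0 7 0 0 0 0;1 0 6 0 0 0 0;1 0 4 0 0 0 0;1 0 0 0 0 0 0;1 0 0 0 0 0 0",
)

```text
time_s: 6.63
position: [0.6962, 0.0083, 0.1076]
tool_rot: [[0.997, 0.074, 0.0], [0.074, -0.997, 0.001], [0.0, -0.0, -1.0]]
ft_force: [0.3, 4.4, 3.9]
grip_width: -0.0006
```

Request:
arm_command(
  rows="1 0 3 0 0 0 0;1 0 0 0 0 0 0;1 0 0 0 0 0 0",
)

```text
time_s: 6.88
position: [0.6962, 0.0081, 0.1076]
tool_rot: [[0.997, 0.076, -0.0], [0.076, -0.997, 0.004], [0.0, -0.004, -1.0]]
ft_force: [0.2, 15.4, 4.4]
grip_width: -0.0
```

The bar is at the open stop: no motion at 15 N, and the finger geometry agrees to 1 mm. Retreating. I'll use bays 3, 2 and 0, which keeps the hand away from the lock grip.

Request:
arm_command(
  rows="1 0 -14 0 0 0 0;0 0 0 -40 0 0 0;0 0 0 -40 0 0 0;0 0 0 -20 0 0 0",
)

```text
time_s: 7.22
position: [0.696, 0.019, 0.212]
tool_rot: [[0.997, 0.074, 0.005], [0.074, -0.997, -0.002], [0.005, 0.003, -1.0]]
ft_force: [0.1, 0.2, 0.4]
grip_width: 0.0355
```

```bash
python3 - <<'E'
from h import *
V=cam("wrist")[1]; s=readout.observe(); o=-V[:3,:3].T@V[:3,3]
print("cam in tool",(s["tool_rot"].T@(o-s["position"])*1000).round(1),"axis",(s["tool_rot"].T@-V[2,:3]).round(3),s["q"].round(1))
cv2.imwrite("pics/top2.png",eyes.get_image("top")[:,:,::-1])
E
python3 go.py 441 168 200 -2.6
```

```text
cam in tool [  65.9    0.6 -126. ] axis [-0.261 -0.001  0.965] [-8.1 38.3 51.  -0.1 90.4 77.6]
pos [696.8  18.8 215.1] yaw 4.25 | move now-axes [-244.2 -167.7   12. ] after-turn axes [-262.3 -137.4   15.1] rz 6.85
```

Request:
arm_command(
  rows="0 0 0 0 0 0 6.85;0 -33 -17 0 0 0 0;0 -33 -17 0 0 0 0;0 -33 -17 0 0 0 0;0 -33 -17 0 0 0 0",
)

```text
time_s: 7.68
position: [0.5646, 0.0933, 0.2065]
tool_rot: [[0.999, -0.046, -0.001], [-0.046, -0.999, -0.001], [-0.001, 0.001, -1.0]]
ft_force: [0.2, -0.1, 0.6]
grip_width: 0.0855
```

Request:
arm_command(
  rows="0 -33 -17 0 0 0 0;0 -33 -17 0 0 0 0;0 -33 -17 0 0 0 0;0 -31 -18 0 0 0 0;0 0 0 0 0 0 0",
)

```text
time_s: 8.1
position: [0.4347, 0.17, 0.2071]
tool_rot: [[0.999, -0.042, -0.003], [-0.042, -0.999, -0.001], [-0.003, 0.001, -1.0]]
ft_force: [0.5, 0.3, 0.7]
grip_width: 0.0855
```

```bash
python3 go.py 441 168 150 -2.6; python3 - <<'E'
from h import *
cv2.imwrite("pics/w3.png",eyes.get_image("wrist")[:,:,::-1])
a=cv2.imread("pics/top0.png").astype(int);b=cv2.imread("pics/top2.png").astype(int)
for n,(x,y) in dict(A=(232,250),B=(337,250),C=(390,250)).items(): print(n,abs(a-b)[y:y+36,x:x+36].mean())
E
```

```text
pos [434.7 170.  207.1] yaw -2.41 | move now-axes [ 6.6  1.6 57.1] after-turn axes [ 6.4  1.7 57.1] rz 0.19
A 31.273662551440328
B 5.835133744855967
C 5.903034979423868
```

View pics/w3.png

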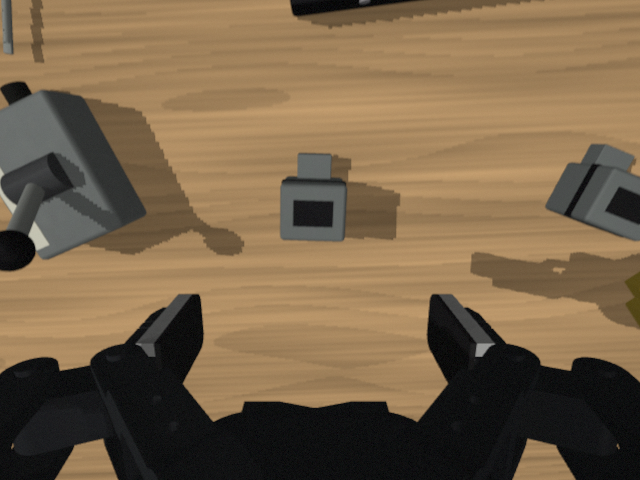

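The wrist view shows pack A's top face at (281–347, 181–241) with its step pointing up (far edge at row 154). Fitting it in this view.

```bash
python3 - <<'E'
from fit import *
show("A",fitp(PK,[(281.5,181),(346,181),(345,240.5),(280.5,239.5),(299,154),(330,154)],[.44,.168,0],n="wrist"))
E
```

```text
A [447.5 169. ] -3.41 [[-1.7, 1.0], [1.6, 2.1], [0.3, 0.0], [-0.2, -0.0], [-1.9, -1.8], [1.3, -1.2]]
```

```bash
python3 - <<'E'
from fit import *
b=cv2.imread("pics/top2.png");a=cv2.imread("pics/top0.png")
w=cv2.imread("pics/w3.png")
o=np.zeros((600,800,3),np.uint8)
o[:280,:392]=crop(a,225,245,56,40,7);o[:280,400:792]=crop(b,225,245,56,40,7)
o[290:590,:300]=crop(w,265,145,100,100,3)
o[290:590,310:790]=crop(b,130,215,240,150,2)
cv2.imwrite("pics/c5.png",o)
E
```

```text
(no output)
```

View pics/c5.png

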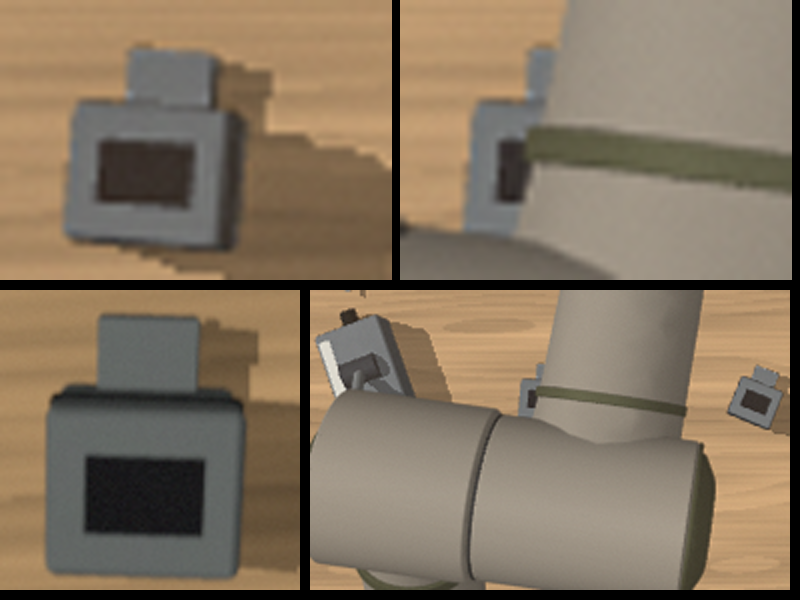

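Pack A was only occluded, not moved; the two cameras differ by about 4 mm in x. Grasping midway, then checking its place in the hand.

Request:
arm_command(
  rows="0 9 1 40 0 0 0.5;0 0 0 40 0 0 0;0 0 0 40 0 0 0;0 0 0 30 0 0 0;0 0 0 17 0 0 0",
)

```text
time_s: 8.57
position: [0.448, 0.1656, 0.0368]
tool_rot: [[0.999, -0.054, -0.005], [-0.054, -0.999, -0.001], [-0.004, 0.002, -1.0]]
ft_force: [1.2, 0.3, -0.1]
grip_width: 0.0854
```

Request:
arm_command(
  rows="0 0 0 0 0 0 0;1 0 0 0 0 0 0;1 0 0 0 0 0 0;1 0 0 0 0 0 0;1 0 0 0 0 0 0",
  squeeze=50,
)

```text
time_s: 8.98
position: [0.4498, 0.1666, 0.042]
tool_rot: [[0.999, -0.054, 0.004], [-0.054, -0.999, 0.0], [0.004, -0.001, -1.0]]
ft_force: [0.0, 1.4, 4.5]
grip_width: 0.0493
```

Request:
arm_command(
  rows="1 0 0 0 0 0 0;1 0 0 0 0 0 0;1 0 0 -20 0 0 0;1 0 0 -30 0 0 0;1 0 0 -30 0 0 0",
)

```text
time_s: 9.4
position: [0.4481, 0.1664, 0.1215]
tool_rot: [[0.999, -0.054, -0.002], [-0.054, -0.999, -0.0], [-0.002, 0.001, -1.0]]
ft_force: [0.8, 0.7, -3.3]
grip_width: 0.049
```

```bash
python3 - <<'E'
from h import *
s=readout.observe(); print(s["position"],s["grip_width"],s["q"])
cv2.imwrite("pics/w4.png",eyes.get_image("wrist")[:,:,::-1])
E
```

```text
[0.44807249 0.16635808 0.12150855] 0.04900848192223843 [ 6.14525850e+00  2.29465686e+01  9.66213440e+01 -1.74571725e-02
  6.05236263e+01  9.92453217e+01]
```

View pics/w4.png

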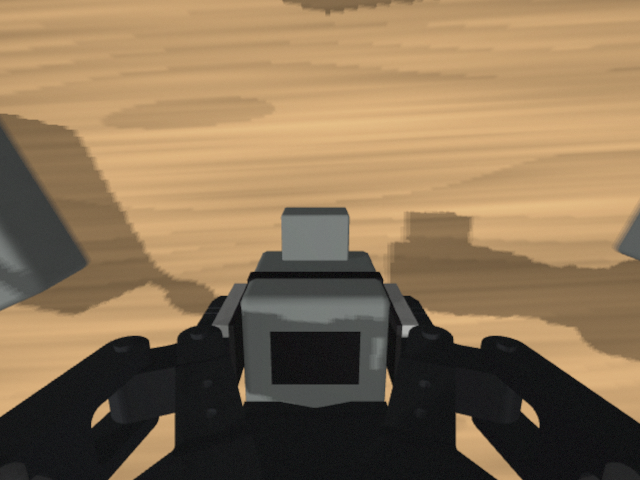

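Pack A is held level: width 49 mm, step top at rows 214–261, centred at column 316. Computing its offset in the hand.

```bash
cat > hand.py <<'E'
from fit import *
def hand(uv,L):
    c=cam("wrist"); s=readout.observe(); R=s["tool_rot"]; T=s["position"]; uv=np.array(uv,float); L=np.array(L,float)
    def W(p):
        Rz=cv2.Rodrigues(np.array([0,p[4],p[3]]))[0]   # pack in tool frame: flip (z down)
        F=np.diag([1,-1,-1.]); P=(Rz@(F@L.T)).T+[p[0],p[1],p[2]]
        return (R@(P/1000).T).T+T
    r=least_squares(lambda p:np.r_[(proj("wrist",W(p),c)-uv).ravel(),p[4]*20],[0,0,40,0,0])
    print("in hand x y z(mm)",r.x[:3].round(1),"yaw,pitch deg",np.degrees(r.x[3:]).round(2),"res",(proj("wrist",W(r.x),c)-uv).round(1).tolist())
    return r.x
E
python3 - <<'E'
from hand import *
hand([(283,214),(348,214),(282,261),(349,261),(285,207),(346,207),(246,285),(384,285)],[(42,14,18),(42,-14,18),(22,14,18),(22,-14,18),(42,14,0),(42,-14,0),(22,25,55),(22,-25,55)])
E
python3 go.py 628.2 128.0 150 4.2
```

```text
in hand x y z(mm) [-10.3   0.7  51. ] yaw,pitch deg [ 0.1  -3.26] res [[0.4, 0.1], [-0.6, 0.2], [2.1, -2.7], [-2.5, -2.6], [1.4, 1.6], [-1.7, 1.7], [-1.6, 0.7], [2.4, 0.9]]
pos [450.6 166.8 127.1] yaw -3.07 | move now-axes [179.6  29.2 -21.4] after-turn axes [174.3  51.7 -22.9] rz -7.27
```

```bash
python3 - <<'E'
from hand import *
c=cam("wrist"); s=readout.observe(); R=s["tool_rot"]; T=s["position"]
L=np.array([(42,14,18),(42,-14,18),(22,14,18),(22,-14,18),(42,14,0),(42,-14,0),(22,25,55),(22,-25,55),(-22,0,55)],float)
uv=np.array([(283,214),(348,214),(282,261),(349,261),(285,207),(346,207),(246,285),(384,285),(316,405)])
for x in(-10,-8,-6,-4,-2):
    P=L*[1,-1,-1]+[x,0,42]; print(x,(proj("wrist",(R@(P/1000).T).T+T,c)-uv).round(1).tolist())
print(T)
E
```

```text
-10 [[-3.7, 7.4], [-0.2, 7.3], [-1.6, 6.6], [-2.3, 6.6], [-2.1, 5.6], [-1.5, 5.6], [-9.2, 20.9], [5.5, 20.9], [-2.7, 13.7]]
-8 [[-3.9, 2.6], [-0.1, 2.5], [-1.7, 2.1], [-2.2, 2.1], [-2.2, 1.3], [-1.4, 1.3], [-9.5, 15.3], [5.8, 15.3], [-2.7, 9.0]]
-6 [[-4.0, -2.3], [0.0, -2.3], [-1.8, -2.4], [-2.1, -2.4], [-2.3, -3.1], [-1.3, -3.1], [-9.8, 9.6], [6.2, 9.6], [-2.7, 4.2]]
-4 [[-4.1, -7.1], [0.1, -7.1], [-1.9, -7.0], [-2.0, -7.0], [-2.4, -7.5], [-1.3, -7.5], [-10.2, 3.9], [6.5, 3.9], [-2.7, -0.5]]
-2 [[-4.2, -12.0], [0.2, -12.0], [-2.0, -11.5], [-1.9, -11.6], [-2.5, -11.9], [-1.2, -11.9], [-10.5, -1.9], [6.8, -1.9], [-2.7, -5.4]]
[0.45060256 0.16681143 0.1270778 ]
```

Step points agree with the pack 7 mm behind the TCP, as does the top camera. Carrying it to bay 3 with that offset.

```bash
python3 go.py 635.7 128.5 110 4.2
```

```text
pos [450.6 166.8 127.1] yaw -3.07 | move now-axes [186.7  28.3  18.6] after-turn axes [181.8  51.8  17.1] rz -7.27
```

Request:
arm_command(
  rows="1 0 0 0 0 0 -3.6;1 0 0 0 0 0 -3.6;1 30 9 0 0 0 0;1 30 9 0 0 0 0;1 30 9 0 0 0 0",
)

```text
time_s: 9.87
position: [0.5413, 0.1458, 0.1209]
tool_rot: [[0.997, 0.072, 0.001], [0.072, -0.997, -0.0], [0.001, 0.0, -1.0]]
ft_force: [0.6, 0.3, -3.7]
grip_width: 0.0494
```

Request:
arm_command(
  rows="1 30 9 0 0 0 0;1 30 9 0 0 0 0;1 25 6 0 0 0 0;1 0 0 0 0 0 0;1 0 0 0 0 0 0",
)

```text
time_s: 10.28
position: [0.6273, 0.1277, 0.1198]
tool_rot: [[0.997, 0.071, -0.001], [0.071, -0.997, -0.0], [-0.001, 0.0, -1.0]]
ft_force: [-0.2, 0.1, -3.8]
grip_width: 0.0492
```

```bash
python3 go.py 635.7 128.5 110 4.2; python3 - <<'E'
from h import *
s=readout.observe(); print(s["grip_width"],s["ft_force"])
cv2.imwrite("pics/w5.png",eyes.get_image("wrist")[:,:,::-1])
E
```

```text
pos [627.3 127.7 119.8] yaw 4.06 | move now-axes [ 8.4 -0.2  9.8] after-turn axes [ 8.4 -0.2  9.8] rz -0.14
0.04915624031389053 [-0.20286452  0.07241604 -3.81334024]
```

View pics/w5.png

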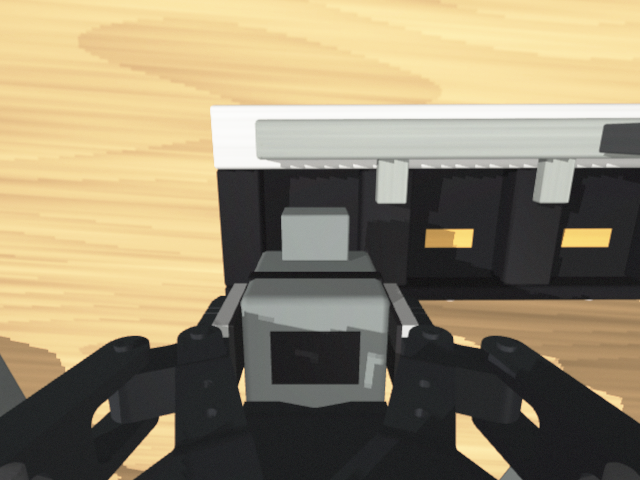

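The pack is centred over bay 3 at (316,270), with bay contacts at (449,238) and (586,238). I'll compare those with the projected dock model.

```bash
python3 - <<'E'
from fit import *
a=np.radians(4.23);R=np.array([[np.cos(a),-np.sin(a),0],[np.sin(a),np.cos(a),0],[0,0,1]])
L=np.array([(0,44,12),(0,-44,12),(80,186,34),(46,161,30),(46,103,12)])/1000
print(proj("wrist",L@R.T+[.6379,-.0036,0]).round(1).tolist())
show("dock",fitp([(0,44,12),(0,-44,12),(80,186,34)],[(449,238.5),(586,238.5),(211.5,106.5)],[.638,-.003,.07],n="wrist"))
E
```

```text
[[450.9, 237.7], [587.6, 237.3], [212.4, 104.4], [262.9, 168.3], [361.5, 165.5]]
dock [637.   -2.9] 4.27 [[0.5, 0.4], [0.1, 0.0], [-0.5, -0.2]]
```

Agreement is within 1 mm. Lowering.

Request:
arm_command(
  rows="1 8 -0.5 0 0 0 0;1 0 0 20 0 0 0;1 0 0 15 0 0 0;1 0 0 7 0 0 0;1 0 0 0 0 0 0",
)

```text
time_s: 10.75
position: [0.6333, 0.1295, 0.077]
tool_rot: [[0.997, 0.072, -0.004], [0.072, -0.997, -0.0], [-0.004, -0.0, -1.0]]
ft_force: [-1.0, -0.6, -2.2]
grip_width: 0.0493
```

Request:
arm_command(
  rows="1 0 0 0 0 0 0;1 0 0 0 0 0 0",
)

```text
time_s: 10.92
position: [0.6351, 0.1294, 0.0797]
tool_rot: [[0.997, 0.072, 0.002], [0.072, -0.997, 0.0], [0.002, 0.0, -1.0]]
ft_force: [0.3, -0.5, -3.5]
grip_width: 0.0491
```

```bash
python3 go.py 635.3 128.8 54 4.25
```

```text
pos [635.1 129.4  79.7] yaw 4.11 | move now-axes [ 0.1  0.6 25.7] after-turn axes [ 0.1  0.6 25.7] rz -0.14
```

Request:
arm_command(
  rows="1 0 0.6 7 0 0 0;1 0 0 6 0 0 0;1 0 0 5 0 0 0;1 0 0 4 0 0 0;1 0 0 0 0 0 0",
)

```text
time_s: 11.33
position: [0.6344, 0.1286, 0.0551]
tool_rot: [[0.997, 0.071, -0.002], [0.071, -0.997, -0.0], [-0.002, -0.0, -1.0]]
ft_force: [-0.1, -0.2, -3.4]
grip_width: 0.0494
```

Request:
arm_command(
  rows="1 0 0 3 0 0 0;1 0 0 1 0 0 0;1 0 0 0 0 0 0;1 0 0 0 0 0 0",
)

```text
time_s: 11.67
position: [0.6351, 0.1287, 0.054]
tool_rot: [[0.997, 0.072, 0.001], [0.072, -0.997, -0.0], [0.001, 0.0, -1.0]]
ft_force: [-4.3, -1.0, 7.5]
grip_width: 0.0488
```

Floor contact at exactly the predicted height. Releasing and retreating.

Request:
arm_command(
  rows="0 0 0 0 0 0 0;0 0 0 0 0 0 0;0 0 0 0 0 0 0;0 0 0 -5 0 0 0;0 0 0 -30 0 0 0",
)

```text
time_s: 12.08
position: [0.6328, 0.1285, 0.0835]
tool_rot: [[0.997, 0.071, -0.009], [0.071, -0.997, -0.0], [-0.009, -0.001, -1.0]]
ft_force: [-0.7, 0.3, -0.6]
grip_width: 0.0855
```

Request:
arm_command(
  rows="0 0 0 -40 0 0 0;0 0 0 -40 0 0 0;0 0 0 -30 0 0 0;0 0 0 0 0 0 0;0 0 0 0 0 0 0",
)

```text
time_s: 12.5
position: [0.6354, 0.1287, 0.1994]
tool_rot: [[0.997, 0.072, 0.004], [0.072, -0.997, 0.0], [0.004, 0.0, -1.0]]
ft_force: [-0.8, -0.1, 0.1]
grip_width: 0.0856
```

```bash
python3 go.py 437.4 -65.9 200 -22.1; python3 - <<'E'
from h import *
cv2.imwrite("pics/top3.png",eyes.get_image("top")[:,:,::-1]); cv2.imwrite("pics/w6.png",eyes.get_image("wrist")[:,:,::-1])
b=cv2.imread("pics/top3.png");w=cv2.imread("pics/w6.png")
a=cv2.imread("pics/top0.png").astype(int)
for n,(x,y) in dict(B=(337,250),C=(390,250)).items(): print(n,abs(a-b)[y:y+36,x:x+36].mean())
o=np.zeros((600,800,3),np.uint8); o[:300,:400]=cv2.resize(w,(400,300)); o[:300,400:]=cv2.resize(b,(400,300))
o[300:572]=crop(b,230,200,200,68,4) if 0 else crop(b,232,230,200,68,4)
cv2.imwrite("pics/c6.png",o)
E
```

```text
pos [635.4 128.7 199.4] yaw 4.11 | move now-axes [-211.4  179.9   -1.4] after-turn axes [-110.2  254.8   -0.6] rz 26.21
B 6.322530864197531
C 18.237654320987655
```

View pics/c6.png

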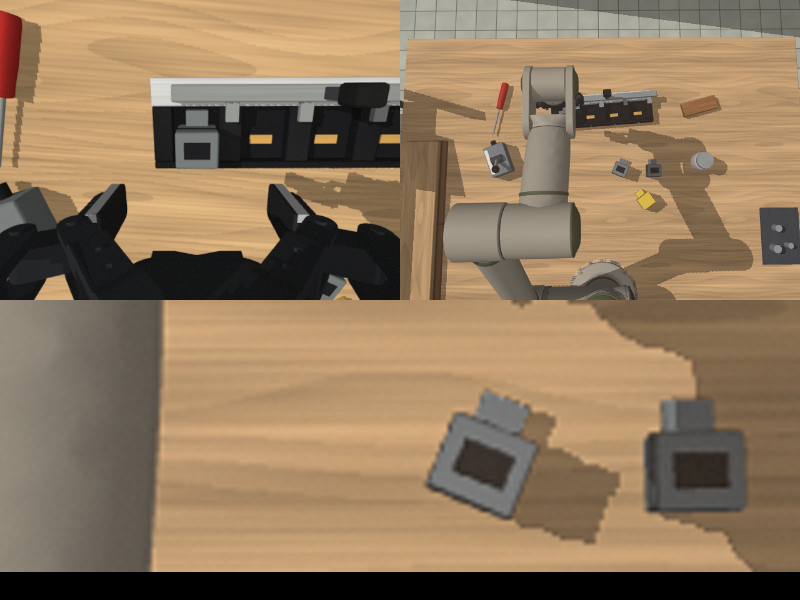

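Pack A sits in bay 3, and B and C are unmoved (C is only shadowed). Next is pack B.

Request:
arm_command(
  rows="0 0 0 0 0 0 6.6;0 0 0 0 0 0 6.6;0 0 0 0 0 0 6.5;0 0 0 0 0 0 6.5;0 -16 36 0 0 0 0",
)

```text
time_s: 13.02
position: [0.6083, 0.1036, 0.1944]
tool_rot: [[0.925, -0.38, -0.002], [-0.38, -0.925, 0.001], [-0.002, -0.0, -1.0]]
ft_force: [1.5, -0.6, 1.1]
grip_width: 0.0852
```

Request:
arm_command(
  rows="0 -16 36 0 0 0 0;0 -16 36 0 0 0 0;0 -16 36 0 0 0 0;0 -16 36 0 0 0 0;0 -15 37 0 0 0 0",
)

```text
time_s: 13.43
position: [0.463, -0.0372, 0.196]
tool_rot: [[0.927, -0.376, -0.003], [-0.376, -0.927, 0.001], [-0.003, 0.0, -1.0]]
ft_force: [0.5, -0.0, 0.2]
grip_width: 0.0853
```

Request:
arm_command(
  rows="0 -15 37 0 0 0 0;0 0 0 0 0 0 0;0 0 0 0 0 0 0;0 0 0 0 0 0 0",
)

```text
time_s: 13.77
position: [0.4375, -0.0652, 0.1967]
tool_rot: [[0.926, -0.377, -0.001], [-0.377, -0.926, 0.001], [-0.001, -0.0, -1.0]]
ft_force: [-0.2, 0.1, -0.0]
grip_width: 0.0857
```

```bash
python3 go.py 438 -66 42 -22.1; python3 - <<'E'
from h import *
cv2.imwrite("pics/w7.png",eyes.get_image("wrist")[:,:,::-1])
E
```

```text
pos [437.5 -65.2 196.7] yaw -22.13 | move now-axes [  1.    0.6 154.7] after-turn axes [  0.8   0.6 154.7] rz -0.03
```

View pics/w7.png

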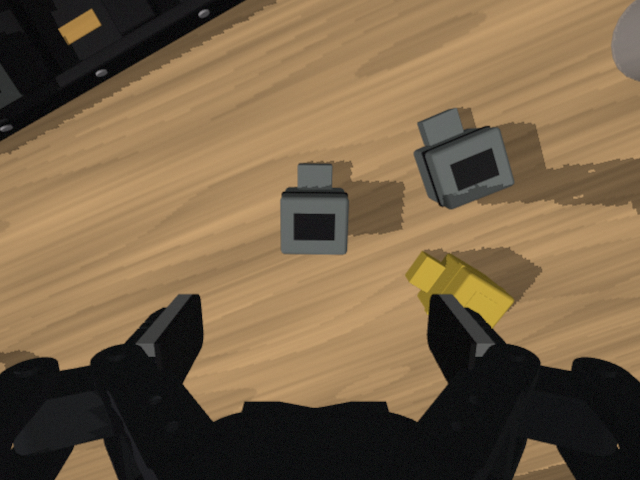

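B is square to the jaws (top face 281–348, 195–254), and the yellow decoy is clear of the fingers. Descending and grasping.

Request:
arm_command(
  rows="0 1 0.6 40 0 0 0;0 0 0 40 0 0 0;0 0 0 40 0 0 0;0 0 0 25 0 0 0;0 0 0 10 0 0 0",
)

```text
time_s: 14.23
position: [0.4371, -0.0646, 0.0387]
tool_rot: [[0.927, -0.374, -0.006], [-0.374, -0.927, 0.003], [-0.006, -0.0, -1.0]]
ft_force: [-0.2, -0.5, -0.8]
grip_width: 0.0853
```

Request:
arm_command(
  rows="0 0 0 0 0 0 0;1 0 0 0 0 0 0;1 0 0 0 0 0 0;1 0 0 0 0 0 0;1 0 0 0 0 0 0",
  squeeze=50,
)

```text
time_s: 14.65
position: [0.4388, -0.0663, 0.0435]
tool_rot: [[0.927, -0.376, 0.002], [-0.376, -0.927, -0.001], [0.003, 0.0, -1.0]]
ft_force: [1.3, 1.4, 5.7]
grip_width: 0.0489
```

Request:
arm_command(
  rows="1 0 0 0 0 0 0;1 0 0 0 0 0 0;1 0 0 -20 0 0 0;1 0 0 -30 0 0 0;1 0 0 -30 0 0 0",
)

```text
time_s: 15.07
position: [0.4375, -0.0659, 0.1234]
tool_rot: [[0.927, -0.376, -0.002], [-0.376, -0.927, 0.001], [-0.002, -0.0, -1.0]]
ft_force: [1.1, -1.0, -3.8]
grip_width: 0.0494
```

Request:
arm_command(
  rows="1 0 0 0 0 0 0;1 0 0 0 0 0 0",
)

```text
time_s: 15.23
position: [0.4385, -0.0663, 0.1235]
tool_rot: [[0.927, -0.376, 0.003], [-0.376, -0.927, -0.001], [0.003, 0.0, -1.0]]
ft_force: [-0.0, 0.5, -3.2]
grip_width: 0.0492
```

```bash
python3 go.py 634.4 40.5 120 4.25; python3 - <<'E'
from h import *
cv2.imwrite("pics/w8.png",eyes.get_image("wrist")[:,:,::-1])
# compare held pack with A's (known -7 mm offset): vertical shift of the step region
a=cv2.imread("pics/w4.png",0)[200:262,270:362]; b=cv2.imread("pics/w8.png",0)
# row profile at step columns
for n in("w4","w8"):
    g=cv2.imread(f"pics/{n}.png",0)[195:300,300:332].mean(1); d=np.abs(np.diff(g)); print(n,[(195+i,int(d[i])) for i in np.where(d>8)[0]])
    g=cv2.imread(f"pics/{n}.png",0)[222:255,260:370].mean(0); d=np.abs(np.diff(g)); print(n,[(260+i,int(d[i])) for i in np.where(d>12)[0]])
print(readout.observe()["grip_width"])
E
```

```text
pos [438.5 -66.3 123.5] yaw -22.09 | move now-axes [ 141.3 -172.7    4. ] after-turn axes [203.3 -92.    3.5] rz -26.34
w4 [(np.int64(205), 10), (np.int64(206), 37), (np.int64(207), 43), (np.int64(213), 12), (np.int64(214), 23), (np.int64(215), 14), (np.int64(259), 22), (np.int64(260), 27), (np.int64(270), 14), (np.int64(271), 37), (np.int64(277), 23), (np.int64(278), 21)]
w4 [(np.int64(280), 22), (np.int64(281), 12), (np.int64(346), 13), (np.int64(347), 14), (np.int64(348), 44), (np.int64(349), 19)]
w8 [(np.int64(196), 16), (np.int64(197), 27), (np.int64(198), 17), (np.int64(239), 11), (np.int64(240), 11), (np.int64(243), 11), (np.int64(244), 8), (np.int64(252), 11), (np.int64(253), 26), (np.int64(254), 8), (np.int64(258), 11), (np.int64(259), 22), (np.int64(260), 11), (np.int64(275), 8), (np.int64(276), 9), (np.int64(277), 8)]
w8 [(np.int64(348), 16)]
0.049006691724931495
```

B's offset in the hand is about 0 mm (18 px shift relative to A, which is 7.3 mm). Moving to bay 2.

Request:
arm_command(
  rows="1 0 0 0 0 0 -6.6;1 0 0 0 0 0 -6.6;1 0 0 0 0 0 -6.6;1 0 0 0 0 0 -6.5;1 34 -15 0 0 0 0",
)

```text
time_s: 15.7
position: [0.4667, -0.0495, 0.1204]
tool_rot: [[0.997, 0.078, -0.008], [0.078, -0.997, 0.002], [-0.008, -0.002, -1.0]]
ft_force: [1.2, -0.6, -3.5]
grip_width: 0.0489
```

Request:
arm_command(
  rows="1 34 -15 0 0 0 0;1 34 -15 0 0 0 0;1 34 -15 0 0 0 0;1 34 -15 0 0 0 0;1 30 -15 0 0 0 0",
)

```text
time_s: 16.12
position: [0.632, 0.0394, 0.12]
tool_rot: [[0.997, 0.073, -0.003], [0.073, -0.997, 0.0], [-0.003, -0.001, -1.0]]
ft_force: [0.0, -1.1, -3.5]
grip_width: 0.049
```

Request:
arm_command(
  rows="1 0 0 0 0 0 0;1 0 0 0 0 0 0;1 0 0 0 0 0 0",
)

```text
time_s: 16.37
position: [0.6299, 0.0381, 0.1204]
tool_rot: [[0.997, 0.073, -0.004], [0.073, -0.997, 0.0], [-0.004, -0.001, -1.0]]
ft_force: [0.3, -0.0, -3.0]
grip_width: 0.0491
```

```bash
python3 go.py 634.6 40.6 55.5 4.25
```

```text
pos [629.9  38.1 120.4] yaw 4.21 | move now-axes [ 5.2 -2.1 64.9] after-turn axes [ 4.9 -2.1 64.9] rz -0.04
```

Request:
arm_command(
  rows="1 4 -2 15 0 0 0;1 0 0 17 0 0 0;1 0 0 10 0 0 0;1 0 0 0 0 0 0;1 0 0 0 0 0 0",
)

```text
time_s: 16.78
position: [0.6342, 0.04, 0.0802]
tool_rot: [[0.997, 0.073, -0.001], [0.073, -0.997, 0.0], [-0.001, -0.0, -1.0]]
ft_force: [0.2, 0.0, -3.0]
grip_width: 0.0492
```

```bash
python3 go.py 634.6 40.6 55.5 4.25;  python3 - <<'E'
from h import *
cv2.imwrite("pics/w9.png",eyes.get_image("wrist")[:,:,::-1]);s=readout.observe(); print(s["grip_width"],s["position"])
E
```

```text
pos [634.2  40.   80.2] yaw 4.16 | move now-axes [ 0.4 -0.6 24.7] after-turn axes [ 0.4 -0.6 24.7] rz -0.09
0.049079816220913584 [0.63478685 0.04002592 0.08098774]
```

View pics/w9.png

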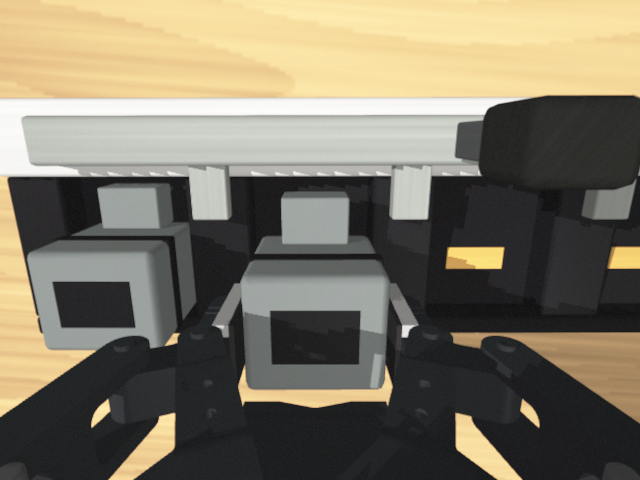

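The pack is centred between the tabs over bay 2 (column 315), with pack A standing in bay 3. Lowering.

Request:
arm_command(
  rows="1 0.4 -0.5 7 0 0 0;1 0 0 6 0 0 0;1 0 0 5 0 0 0;1 0 0 4 0 0 0;1 0 0 0 0 0 0",
)

```text
time_s: 17.25
position: [0.6347, 0.041, 0.0573]
tool_rot: [[0.997, 0.073, -0.002], [0.073, -0.997, 0.0], [-0.002, -0.0, -1.0]]
ft_force: [0.4, -0.3, -3.6]
grip_width: 0.049
```

Request:
arm_command(
  rows="1 0 0 3 0 0 0;1 0 0 1 0 0 0;1 0 0 0 0 0 0;1 0 0 0 0 0 0",
)

```text
time_s: 17.58
position: [0.6356, 0.041, 0.0556]
tool_rot: [[0.997, 0.073, 0.002], [0.073, -0.997, -0.0], [0.002, 0.0, -1.0]]
ft_force: [-2.8, 0.4, 6.8]
grip_width: 0.049
```

Request:
arm_command(
  rows="0 0 0 0 0 0 0;0 0 0 0 0 0 0;0 0 0 0 0 0 0;0 0 0 -5 0 0 0;0 0 0 -30 0 0 0",
)

```text
time_s: 18.0
position: [0.6331, 0.0411, 0.0855]
tool_rot: [[0.997, 0.073, -0.009], [0.073, -0.997, 0.001], [-0.009, -0.002, -1.0]]
ft_force: [-0.3, -0.0, -0.9]
grip_width: 0.0853
```

Request:
arm_command(
  rows="0 0 0 -40 0 0 0;0 0 0 -40 0 0 0;0 0 0 -30 0 0 0;0 0 0 0 0 0 0;0 0 0 0 0 0 0",
)

```text
time_s: 18.42
position: [0.6357, 0.041, 0.2014]
tool_rot: [[0.997, 0.073, 0.004], [0.073, -0.997, -0.0], [0.004, 0.001, -1.0]]
ft_force: [0.1, -0.4, -1.0]
grip_width: 0.0853
```

```bash
python3 go.py 434.5 -184.3 200 -0.9; python3 - <<'E'
from h import *
cv2.imwrite("pics/top4.png",eyes.get_image("top")[:,:,::-1]); cv2.imwrite("pics/w10.png",eyes.get_image("wrist")[:,:,::-1])
a=cv2.imread("pics/top0.png").astype(int);b=cv2.imread("pics/top4.png").astype(int)
x,y=390,250; print(abs(a-b)[y:y+36,x:x+36].mean())
t=a[252:288,392:422].astype(np.uint8); r=cv2.matchTemplate(b[220:320,360:460].astype(np.uint8),t,cv2.TM_CCOEFF_NORMED); print(cv2.minMaxLoc(r), "expect 32 32")
E
```

```text
pos [635.7  41.  201.4] yaw 4.21 | move now-axes [-217.2  209.9    0.7] after-turn axes [-197.6  228.4    1.4] rz 5.11
3.9753086419753085
(-0.5481011867523193, 0.9989758133888245, (37, 1), (32, 32)) expect 32 32
```

C matches its original position exactly. Going to it.

Request:
arm_command(
  rows="0 0 0 0 0 0 5.1;0 -25 29 0 0 0 0;0 -25 29 0 0 0 0;0 -25 29 0 0 0 0;0 -25 29 0 0 0 0",
)

```text
time_s: 18.93
position: [0.5315, -0.074, 0.1976]
tool_rot: [[1.0, -0.015, -0.003], [-0.015, -1.0, 0.001], [-0.003, -0.001, -1.0]]
ft_force: [1.2, -0.1, 0.4]
grip_width: 0.0852
```

Request:
arm_command(
  rows="0 -25 28 0 0 0 0;0 -25 28 0 0 0 0;0 -24 28 0 0 0 0;0 -23 28 0 0 0 0;0 0 0 0 0 0 0",
)

```text
time_s: 19.35
position: [0.4313, -0.1871, 0.1981]
tool_rot: [[1.0, -0.021, -0.003], [-0.021, -1.0, 0.001], [-0.004, -0.001, -1.0]]
ft_force: [0.3, -1.6, 0.1]
grip_width: 0.0854
```

Request:
arm_command(
  rows="0 0 0 0 0 0 0;0 0 0 0 0 0 0;0 0 0 0 0 0 0",
)

```text
time_s: 19.6
position: [0.4351, -0.183, 0.1988]
tool_rot: [[1.0, -0.014, -0.001], [-0.014, -1.0, 0.001], [-0.001, -0.001, -1.0]]
ft_force: [-0.2, 0.7, 0.2]
grip_width: 0.0855
```

```bash
python3 go.py 434.5 -184.3 42 -0.9; python3 - <<'E'
from h import *
w=eyes.get_image("wrist")[:,:,::-1]; cv2.imwrite("pics/w11.png",w)
# compare against B's pre-grasp view
b=cv2.imread("pics/w7.png"); t=b[160:258,276:352]; r=cv2.matchTemplate(np.ascontiguousarray(w[:300]),t,cv2.TM_CCOEFF_NORMED); print(cv2.minMaxLoc(r),"B at 276 160")
E
```

```text
pos [ 435.1 -183.   198.8] yaw -0.82 | move now-axes [ -0.4   1.4 156.8] after-turn axes [ -0.6   1.3 156.8] rz 0.08
(-0.4431610405445099, 0.9456544518470764, (192, 79), (279, 162)) B at 276 160
```

Request:
arm_command(
  rows="0 -0.5 2 40 0 0 0;0 0 0 40 0 0 0;0 0 0 40 0 0 0;0 0 0 26 0 0 0;0 0 0 10 0 0 0",
)

```text
time_s: 20.07
position: [0.4332, -0.1839, 0.0398]
tool_rot: [[1.0, -0.014, -0.005], [-0.014, -1.0, 0.004], [-0.005, -0.004, -1.0]]
ft_force: [-0.1, -0.2, -0.4]
grip_width: 0.0855
```

Request:
arm_command(
  rows="0 0 0 0 0 0 0;1 0 0 0 0 0 0;1 0 0 0 0 0 0;1 0 0 0 0 0 0;1 0 0 0 0 0 0",
  squeeze=50,
)

```text
time_s: 20.48
position: [0.4348, -0.1861, 0.0447]
tool_rot: [[1.0, -0.015, 0.002], [-0.015, -1.0, -0.002], [0.002, 0.002, -1.0]]
ft_force: [0.5, 1.3, 5.4]
grip_width: 0.0491
```

Request:
arm_command(
  rows="1 0 0 0 0 0 0;1 0 0 0 0 0 0;1 0 0 -20 0 0 0;1 0 0 -30 0 0 0;1 0 0 -30 0 0 0",
)

```text
time_s: 20.9
position: [0.4337, -0.1855, 0.1246]
tool_rot: [[1.0, -0.016, -0.001], [-0.016, -1.0, 0.001], [-0.001, -0.001, -1.0]]
ft_force: [0.4, -0.4, -2.7]
grip_width: 0.0491
```

Request:
arm_command(
  rows="1 0 0 0 0 0 0;1 0 0 0 0 0 0;1 0 0 0 0 0 0",
)

```text
time_s: 21.15
position: [0.4337, -0.1855, 0.1229]
tool_rot: [[1.0, -0.016, -0.001], [-0.016, -1.0, 0.0], [-0.001, -0.0, -1.0]]
ft_force: [0.1, 0.6, -2.0]
grip_width: 0.0493
```

```bash
python3 go.py 648.0 -134.9 120 4.25; python3 - <<'E'
from h import *
w=eyes.get_image("wrist")[:,:,::-1]; cv2.imwrite("pics/w12.png",w)
t=cv2.imread("pics/w9.png")[240:400,240:390]; r=cv2.matchTemplate(np.ascontiguousarray(w),t,cv2.TM_CCOEFF_NORMED); print(cv2.minMaxLoc(r),"B at 240 240", readout.observe()["grip_width"])
t=cv2.imread("pics/w8.png")[240:400,240:390]; r=cv2.matchTemplate(np.ascontiguousarray(w),t,cv2.TM_CCOEFF_NORMED); print(cv2.minMaxLoc(r),"B at 240 240")
E
```

```text
pos [ 433.7 -185.5  122.9] yaw -0.9 | move now-axes [213.5 -54.    2.8] after-turn axes [217.5 -34.6   2.9] rz -5.15
(-0.5299408435821533, 0.7636923789978027, (0, 106), (240, 239)) B at 240 240 0.049113321308031956
(-0.6218240857124329, 0.8005450367927551, (7, 107), (240, 239)) B at 240 240
```

Request:
arm_command(
  rows="1 0 0 0 0 0 -5.15;1 36 -6 0 0 0 0;1 36 -6 0 0 0 0;1 36 -6 0 0 0 0;1 36 -6 0 0 0 0",
)

```text
time_s: 21.62
position: [0.5769, -0.1504, 0.1217]
tool_rot: [[0.997, 0.074, -0.003], [0.074, -0.997, 0.001], [-0.003, -0.001, -1.0]]
ft_force: [0.7, -0.0, -3.5]
grip_width: 0.0492
```

Request:
arm_command(
  rows="1 36 -6 0 0 0 0;1 34 -4 0 0 0 0;1 0 0 0 0 0 0;1 0 0 0 0 0 0;1 0 0 0 0 0 0",
)

```text
time_s: 22.03
position: [0.644, -0.1359, 0.1216]
tool_rot: [[0.997, 0.074, -0.003], [0.074, -0.997, 0.001], [-0.003, -0.001, -1.0]]
ft_force: [-0.1, -0.4, -3.7]
grip_width: 0.0493
```

```bash
python3 go.py 647.5 -134.9 56 4.25; python3 -c "
from h import *
print(readout.observe()['grip_width'])"
```

```text
pos [ 644.  -135.9  121.6] yaw 4.26 | move now-axes [ 3.7 -0.7 65.6] after-turn axes [ 3.5 -0.8 65.6] rz 0.01
0.04927963183215419
```

Request:
arm_command(
  rows="1 3 -1 15 0 0 0;1 0 0 17 0 0 0;1 0 0 10 0 0 0;1 0 0 0 0 0 0;1 0 0 0 0 0 0",
)

```text
time_s: 22.45
position: [0.6473, -0.1352, 0.0812]
tool_rot: [[0.997, 0.073, -0.001], [0.073, -0.997, 0.0], [-0.001, -0.001, -1.0]]
ft_force: [-0.5, 0.6, -2.9]
grip_width: 0.0497
```

```bash
python3 go.py 647.5 -134.9 56 4.25; python3 -c "
from h import *
cv2.imwrite('pics/w13.png',eyes.get_image('wrist')[:,:,::-1]);print(readout.observe()['grip_width'])"
```

```text
pos [ 647.3 -135.2   81.2] yaw 4.21 | move now-axes [ 0.3 -0.3 25.2] after-turn axes [ 0.3 -0.3 25.2] rz -0.04
0.04910131923575139
```

View pics/w13.png

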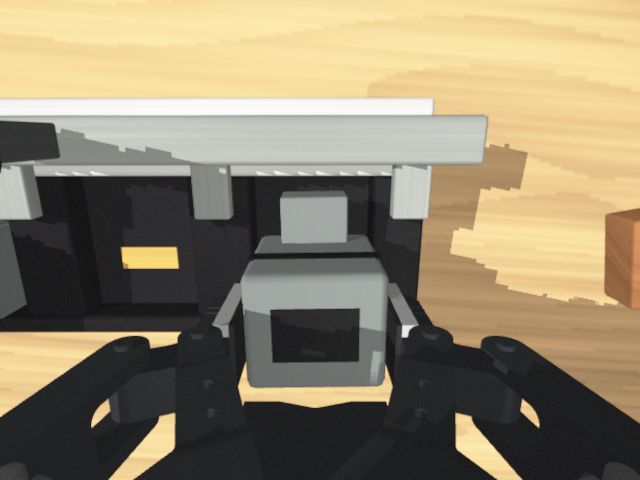

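Centred between the tabs at (212,190) and (411,190). Lowering and releasing.

Request:
arm_command(
  rows="1 0.3 -0.3 7 0 0 0;1 0 0 6 0 0 0;1 0 0 5 0 0 0;1 0 0 4 0 0 0;1 0 0 0 0 0 0",
)

```text
time_s: 22.92
position: [0.6478, -0.1344, 0.0582]
tool_rot: [[0.997, 0.074, -0.002], [0.074, -0.997, 0.001], [-0.002, -0.001, -1.0]]
ft_force: [0.3, 0.0, -4.0]
grip_width: 0.0491
```

Request:
arm_command(
  rows="1 0 0 3 0 0 0;1 0 0 1 0 0 0;1 0 0 0 0 0 0;1 0 0 0 0 0 0",
)

```text
time_s: 23.25
position: [0.6484, -0.1347, 0.0568]
tool_rot: [[0.997, 0.074, 0.001], [0.074, -0.997, -0.001], [0.001, 0.001, -1.0]]
ft_force: [-3.2, 1.2, 5.1]
grip_width: 0.0489
```

Request:
arm_command(
  rows="0 0 0 0 0 0 0;0 0 0 0 0 0 0;0 0 0 0 0 0 0;0 0 0 -5 0 0 0;0 0 0 -30 0 0 0",
)

```text
time_s: 23.67
position: [0.6462, -0.1339, 0.0863]
tool_rot: [[0.997, 0.074, -0.009], [0.074, -0.997, 0.003], [-0.008, -0.004, -1.0]]
ft_force: [-0.8, -0.2, -0.4]
grip_width: 0.0854
```

Request:
arm_command(
  rows="1 0 0 -40 0 0 0;1 0 0 -40 0 0 0;1 0 0 -20 0 0 0;1 0 0 0 0 0 0;1 0 0 0 0 0 0",
)

```text
time_s: 24.08
position: [0.6484, -0.1346, 0.1916]
tool_rot: [[0.997, 0.074, 0.002], [0.074, -0.997, -0.001], [0.002, 0.001, -1.0]]
ft_force: [-0.4, 0.7, -0.6]
grip_width: 0.0255
```

```bash
python3 - <<'E'
from h import *
import subprocess
# push start: dock (62,-60) -> world
a=np.radians(4.25);R=np.array([[np.cos(a),-np.sin(a)],[np.sin(a),np.cos(a)]])
for q in((58,-62),(58,-22-29.4),(58,22-29.4)): print(q,(R@q+[637.5,-3.3]).round(1))
cv2.imwrite("pics/top5.png",eyes.get_image("top")[:,:,::-1]);cv2.imwrite("pics/side5.png",eyes.get_image("side")[:,:,::-1])
b=cv2.imread("pics/top5.png");s=cv2.imread("pics/side5.png")
o=np.zeros((600,800,3),np.uint8); o[:320,:760]=crop(b,228,135,190,80,4); o[330:594,:480]=crop(s,190,190,160,88,3); o[330:594,490:]=crop(b,120,215,103,88,3)[:, :310]if 1 else 0
cv2.imwrite("pics/c7.png",o)
E
python3 go.py 700 -65 105 4.25
```

```text
(58, -62) [699.9 -60.8]
(58, -51.4) [699.1 -50.3]
(58, -7.399999999999999) [695.9  -6.4]
pos [ 647.7 -134.4  189. ] yaw 4.25 | move now-axes [ 57.5 -65.2  84. ] after-turn axes [ 57.3 -65.3  84. ] rz 0.0Traceback (most recent call last):
  File "<stdin>", line 8, in <module>
ValueError: could not broadcast input array from shape (264,309,3) into shape (264,310,3)
```

```bash
python3 - <<'E'
from h import *
b=cv2.imread("pics/top5.png");s=cv2.imread("pics/side5.png")
o=np.zeros((600,800,3),np.uint8); o[:320,:760]=crop(b,228,135,190,80,4); o[330:594,:480]=crop(s,190,190,160,88,3); o[330:594,490:790]=crop(b,120,215,100,88,3)
cv2.imwrite("pics/c7.png",o)
E
```

```text
(no output)
```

View pics/c7.png

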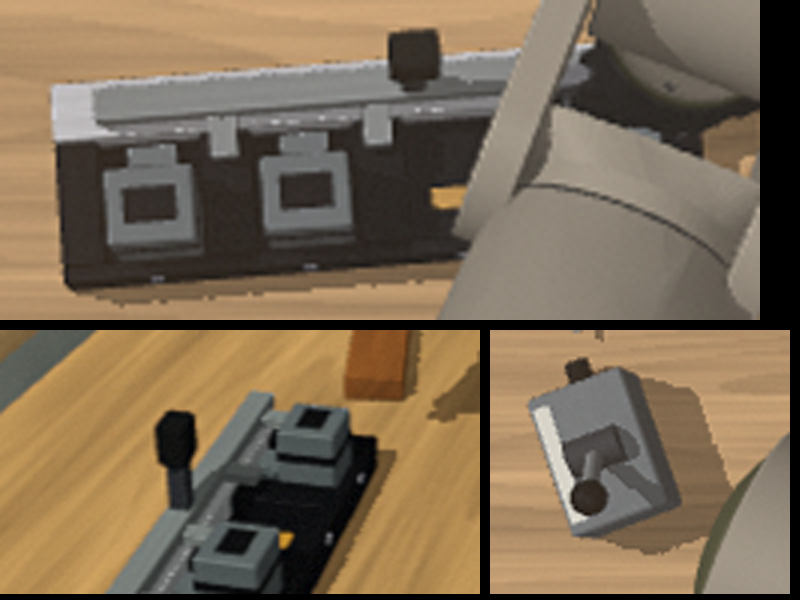

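All three packs are seated (A and B in the top view, B and C in the side view), and the lever is still off. Closing the lock bar.

Request:
arm_command(
  rows="1 28 -32 0 0 0 0;1 29 -33 0 0 0 0;1 0 0 30 0 0 0;1 0 0 30 0 0 0;1 0 0 24 0 0 0",
)

```text
time_s: 24.6
position: [0.6974, -0.0669, 0.1022]
tool_rot: [[0.997, 0.075, -0.005], [0.075, -0.997, 0.001], [-0.005, -0.002, -1.0]]
ft_force: [0.0, -0.5, -0.7]
grip_width: -0.0001
```

Request:
arm_command(
  rows="1 0 0 0 0 0 0;1 0 -10 0 0 0 0;1 0 -8 0 0 0 0;1 0 -8 0 0 0 0;1 0 -8 0 0 0 0",
)

```text
time_s: 25.02
position: [0.6964, -0.0337, 0.1081]
tool_rot: [[0.997, 0.074, 0.003], [0.074, -0.997, -0.001], [0.003, 0.002, -1.0]]
ft_force: [1.6, -3.1, 0.8]
grip_width: 0.0002
```

Request:
arm_command(
  rows="1 0 -8 0 0 0 0;1 0 -8 0 0 0 0;1 0 -6 0 0 0 0;1 0 -3 0 0 0 0;1 0 0 0 0 0 0",
)

```text
time_s: 25.43
position: [0.6938, -0.0081, 0.1065]
tool_rot: [[0.997, 0.075, -0.0], [0.075, -0.997, 0.001], [-0.0, -0.001, -1.0]]
ft_force: [-0.1, -0.3, 0.2]
grip_width: -0.0002
```

Request:
arm_command(
  rows="1 0 -2 0 0 0 0;1 0 0 0 0 0 0;1 0 0 0 0 0 0",
)

```text
time_s: 25.68
position: [0.6936, -0.007, 0.106]
tool_rot: [[0.997, 0.074, -0.001], [0.074, -0.997, 0.001], [-0.001, -0.001, -1.0]]
ft_force: [-0.6, 0.4, -0.4]
grip_width: -0.0
```

Request:
arm_command(
  rows="1 0 -3 0 0 0 0;1 0 0 0 0 0 0;1 0 0 0 0 0 0",
)

```text
time_s: 25.93
position: [0.6934, -0.0042, 0.1061]
tool_rot: [[0.997, 0.074, -0.001], [0.074, -0.997, 0.0], [-0.001, -0.0, -1.0]]
ft_force: [0.1, -2.1, -1.5]
grip_width: 0.0001
```

Request:
arm_command(
  rows="1 0 -2 0 0 0 0;1 0 0 0 0 0 0;1 0 0 0 0 0 0",
)

```text
time_s: 26.18
position: [0.6934, -0.0033, 0.1061]
tool_rot: [[0.997, 0.073, -0.001], [0.073, -0.997, -0.002], [-0.001, 0.002, -1.0]]
ft_force: [-0.4, -6.7, -1.5]
grip_width: -0.0004
```

Request:
arm_command(
  rows="1 0 -2 0 0 0 0;1 0 0 0 0 0 0;1 0 0 0 0 0 0",
)

```text
time_s: 26.43
position: [0.6934, -0.0032, 0.1062]
tool_rot: [[0.997, 0.072, -0.0], [0.072, -0.997, -0.005], [-0.001, 0.005, -1.0]]
ft_force: [-0.9, -14.7, -1.9]
grip_width: 0.0001
```

Request:
arm_command(
  rows="1 0 -1 0 0 0 0;1 0 0 0 0 0 0;1 0 0 0 0 0 0",
)

```text
time_s: 26.68
position: [0.6934, -0.0031, 0.1062]
tool_rot: [[0.997, 0.072, -0.0], [0.072, -0.997, -0.006], [-0.001, 0.006, -1.0]]
ft_force: [-1.1, -17.7, -2.6]
grip_width: 0.0
```

```bash
python3 - <<'E'
from h import *
s=readout.observe(); a=np.radians(4.25)
d=s["position"][:2]*1000-[637.5,-3.3]; print("dock y of tcp",-np.sin(a)*d[0]+np.cos(a)*d[1],s["ft_force"])
E
```

```text
dock y of tcp -3.946624171114284 [ -1.07522144 -17.72551328  -2.61713357]
```

The bar is at the home stop: no motion up to 18 N, and travel of at least 44 mm between the two contacts. Backing off to the lever's −x side.

Request:
arm_command(
  rows="1 0 18 0 0 0 0;1 0 0 -40 0 0 0;1 0 0 -40 0 0 -5.3;1 0 0 -20 0 0 -5.3;1 0 0 0 0 0 -5.2",
)

```text
time_s: 27.1
position: [0.6962, -0.017, 0.2129]
tool_rot: [[0.938, 0.347, 0.01], [0.347, -0.938, -0.001], [0.009, 0.005, -1.0]]
ft_force: [0.4, 0.2, 0.1]
grip_width: 0.0002
```

```bash
python3 go.py 402 346 205 20
```

```text
pos [696.2 -17.  212.9] yaw 20.33 | move now-axes [-149.8 -442.6    4.3] after-turn axes [-152.3 -441.7    7.9] rz 0.33
```

Request:
arm_command(
  rows="1 -12.6 -37 0 0 0 0;1 -12.6 -37 0 0 0 0;1 -12.6 -37 0 0 0 0;1 -12.6 -37 0 0 0 0;1 -12.6 -37 0 0 0 0",
)

```text
time_s: 27.52
position: [0.5704, 0.1366, 0.2065]
tool_rot: [[0.939, 0.343, 0.0], [0.343, -0.939, 0.001], [0.0, -0.001, -1.0]]
ft_force: [0.2, 1.1, -0.1]
grip_width: -0.0001
```

Request:
arm_command(
  rows="1 -12.6 -37 0 0 0 0;1 -12.6 -37 0 0 0 0;1 -12.6 -37 0 0 0 0;1 -12.6 -37 0 0 0 0;1 -12.6 -37 0 0 0 0",
)

```text
time_s: 27.93
position: [0.4477, 0.2888, 0.2067]
tool_rot: [[0.939, 0.343, 0.0], [0.343, -0.939, 0.001], [0.0, -0.001, -1.0]]
ft_force: [-0.1, 0.2, 0.4]
grip_width: 0.0002
```

Request:
arm_command(
  rows="1 -12.6 -37 0 0 0 0;1 -12.6 -36 0 0 0 0;1 0 0 0 0 0 0;1 0 0 0 0 0 0;1 0 0 0 0 0 0",
)

```text
time_s: 28.35
position: [0.4007, 0.3472, 0.2065]
tool_rot: [[0.939, 0.343, 0.0], [0.343, -0.939, 0.0], [0.0, -0.0, -1.0]]
ft_force: [-0.8, -0.4, 0.3]
grip_width: -0.0005
```

```bash
python3 go.py 402 346 117 20; python3 - <<'E'
from h import *
cv2.imwrite("pics/top6.png",eyes.get_image("top")[:,:,::-1]); cv2.imwrite("pics/side6.png",eyes.get_image("side")[:,:,::-1])
E
```

```text
pos [400.7 347.2 206.5] yaw 20.08 | move now-axes [ 0.8  1.6 89.5] after-turn axes [ 0.8  1.5 89.5] rz 0.08
```

```bash
python3 - <<'E'
from h import *
a=cv2.imread("pics/top0.png");b=cv2.imread("pics/top6.png")
for n,(x,y,w,h) in dict(grip=(300,140,28,22),left_end=(230,152,16,18),tab3=(262,164,10,8)).items():
    t=a[y:y+h,x:x+w]; r=cv2.matchTemplate(b[y-15:y+h+15,x-25:x+w+25],t,cv2.TM_CCOEFF_NORMED); m=cv2.minMaxLoc(r); print(n,round(m[1],3),m[3][0]-25,m[3][1]-15)
E
```

```text
grip 0.989 -2 0
left_end 0.906 0 0
tab3 0.82 -2 0
```

Request:
arm_command(
  rows="1 0 1 30 0 0 0;1 0 0 30 0 0 0;1 0 0 29 0 0 0;1 0 0 0 0 0 0;1 0 0 0 0 0 0",
)

```text
time_s: 28.87
position: [0.4015, 0.3454, 0.1171]
tool_rot: [[0.94, 0.341, -0.002], [0.341, -0.94, -0.001], [-0.002, 0.0, -1.0]]
ft_force: [0.3, -0.3, -0.4]
grip_width: 0.0001
```

The bar sits at home, about 4 mm further than at the start. Switching the lever on.

Request:
arm_command(
  rows="1 12 0 0 0 0 0;1 12 0 0 0 0 0;1 12 0 0 0 0 0;1 12 0 0 0 0 0;1 12 0 0 0 0 0",
)

```text
time_s: 29.28
position: [0.4585, 0.3669, 0.1201]
tool_rot: [[0.94, 0.342, 0.002], [0.342, -0.94, 0.001], [0.002, -0.0, -1.0]]
ft_force: [-2.6, -1.4, 1.9]
grip_width: 0.0002
```

Request:
arm_command(
  rows="1 10 0 0 0 0 0;1 10 0 0 0 0 0;1 8 0 0 0 0 0;1 3 0 0 0 0 0;1 0 0 0 0 0 0",
)

```text
time_s: 29.7
position: [0.4874, 0.3774, 0.1184]
tool_rot: [[0.94, 0.342, 0.002], [0.342, -0.94, 0.001], [0.002, -0.0, -1.0]]
ft_force: [-0.1, -0.3, 0.0]
grip_width: 0.0
```

Request:
arm_command(
  rows="1 2 0 0 0 0 0;1 0 0 0 0 0 0;1 0 0 0 0 0 0",
)

```text
time_s: 29.95
position: [0.4884, 0.3781, 0.1179]
tool_rot: [[0.939, 0.343, 0.001], [0.343, -0.939, 0.0], [0.001, 0.0, -1.0]]
ft_force: [-0.5, -1.1, 0.5]
grip_width: 0.0001
```

Not yet pressing. Continuing until the stop shows in the force.

Request:
arm_command(
  rows="1 3 0 0 0 0 0;1 0 0 0 0 0 0;1 0 0 0 0 0 0",
)

```text
time_s: 30.2
position: [0.4909, 0.3791, 0.1173]
tool_rot: [[0.939, 0.343, -0.001], [0.343, -0.939, -0.0], [-0.001, 0.0, -1.0]]
ft_force: [-3.6, -1.4, 0.1]
grip_width: -0.0003
```

Request:
arm_command(
  rows="1 3 0 0 0 0 0;1 0 0 0 0 0 0;1 0 0 0 0 0 0",
)

```text
time_s: 30.45
position: [0.4913, 0.3793, 0.1172]
tool_rot: [[0.939, 0.343, -0.007], [0.343, -0.939, -0.003], [-0.007, 0.001, -1.0]]
ft_force: [-14.3, -7.4, 7.4]
grip_width: -0.0001
```

Request:
arm_command(
  rows="1 -18 0 0 0 0 0;1 0 0 -40 0 0 0;1 0 0 -40 0 0 0;1 -20 0 -20 0 0 0;1 0 0 0 0 0 0",
)

```text
time_s: 30.87
position: [0.4583, 0.3678, 0.2231]
tool_rot: [[0.939, 0.344, 0.009], [0.343, -0.939, 0.005], [0.01, -0.001, -1.0]]
ft_force: [-0.7, -0.4, 1.0]
grip_width: -0.0001
```

```bash
python3 - <<'E'
from h import *
t=eyes.get_image("top")[:,:,::-1]; s=eyes.get_image("side")[:,:,::-1]
cv2.imwrite("pics/top7.png",t);cv2.imwrite("pics/side7.png",s); t=np.ascontiguousarray(t);s=np.ascontiguousarray(s)
o=np.zeros((600,800,3),np.uint8); o[:320,:760]=crop(t,228,135,190,80,4); o[330:600,:432]=crop(s,190,190,144,90,3); o[330:600,440:800]=crop(s,220,360,120,90,3)
cv2.imwrite("pics/c8.png",o)
a=cv2.imread("pics/top0.png").astype(int)
for n,(x,y,w,h) in dict(jar=(460,235,50,45),driver=(145,128,32,90),offcut=(445,148,70,44)).items(): print(n,abs(a-t)[y:y+h,x:x+w].mean().round(1))
print(readout.observe()["ft_force"],readout.observe()["position"])
E
```

```text
jar 2.1
driver 1.8
offcut 1.9
[ 0.24315807  0.47526999 -0.27046147] [0.45854918 0.36735919 0.21820284]
```

View pics/c8.png

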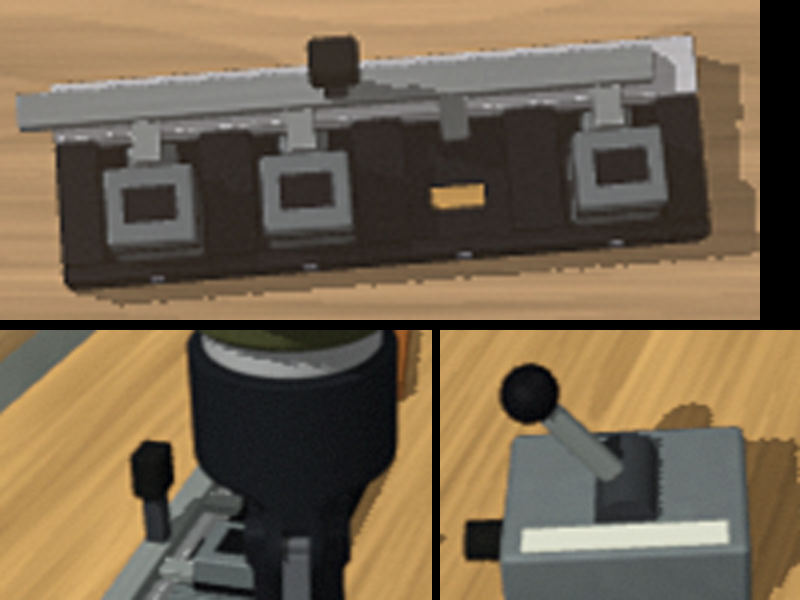

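All three packs sit under the tabs, the lever is at on, and the bystanders are unchanged. Handing in.

```bash
python3 -c "
from rig import env
print(env.close_job())"
```

```text
the job is handed in; nothing more can be done
None
```

The dock is loaded and the job was handed in at about 31 s of the 200 s allowed; the interface gave no verdict.

I switched the isolator off and slid the lock bar open. The three packs on the bench went into bays 3, 2 and 0, upright with their steps towards the bar. I then pushed the bar home to its stop and switched the isolator back on. There was no fourth pack anywhere I could see.

**Last checks:**
- **Packs:** each one met the bay floor at the height I predicted, and the final top view shows all three sitting under the lock bar's tabs.
- **Lock bar:** it stopped at the home end, not moving under 18 N.
- **Isolator lever:** it stopped at the on end, not moving under about 16 N. Its ball is within about 3 pixels of where the on position should be.
- **Jar, screwdriver and offcut:** they look the same as in the first image.
- **Robot:** it ended clear of everything, with the force sensor reading near zero.

**Disagreements:**
- **Cameras:** the wrist and top cameras first differed by 4–6 mm on one pack's position. I resolved this by checking how the pack sat in the hand before lowering it.
- **Lock bar:** it ended about 3 mm beyond where I calculated home should be, and about 4 mm further home than it was at the start. I put the 3 mm down to finger thickness and flex, since it was clearly against its stop.

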